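# Log the sealing die in use with a contact code reader

## Task

Two sealing dies stand on the bench: one holds a tub that already has its lid on, the other an open, empty tub. Take the hand-held code reader out of its dock and press its sprung nose squarely and gently on the middle of the sloped code plate of the die with the lidded tub, so that the nose is about half-way in and not bottomed, and hold it still there for two seconds; then hang the reader back in its dock, upright and fully down, and let go. Do not touch the other die, and leave the tubs, bottle, screwdriver and parts bin where they are.

Things in the scene. Friction and masses are not known exactly. Their poses are not given: they have to be found in the camera images.
- reader: grey hand-held code reader, 240 g, hanging nose down in the dock. Origin: centre of the nose's tip, z from nose along the body. From the tip: black hood, diameter 28 mm, to 14 mm; barrel, diameter 34, to 50 mm; collar, diameter 56, to 56 mm; grip to 128 mm with flat sides 34 mm apart along x, 30 along y; window on top to 132 mm. Grip it about 95 mm from the tip. Reads at any roll about z
- hood (a joint): how far the sprung hood at the reader's nose is pressed in (m): 0 out, 0.010 bottomed. The spring takes 1 N to start and 1 N more for each mm
- hood_tip (a point): centre of the hood's end face, moves in with the hood; it is at the reader's origin when the hood is out
- die_A: first of two like sealing dies: fixed metal block on a foot 180 x 120 x 14 mm; origin: centre of the underside, z up. Nest for a loose round tub on its block (84 x 100 mm, top at z = 90 mm, centred 46 mm to +x; four 8 mm brass pins, 14 mm high, round the tub). On the -x half: the sloped code plate (see mount). Which die holds which tub changes
- die_B: second of two like sealing dies: fixed metal block on a foot 180 x 120 x 14 mm; origin: centre of the underside, z up. Nest for a loose round tub on its block (84 x 100 mm, top at z = 90 mm, centred 46 mm to +x; four 8 mm brass pins, 14 mm high, round the tub). On the -x half: the sloped code plate (see mount). Which die holds which tub changes
- mount_A: dark square mount 64 x 64 x 8 mm on die A; origin: centre of its upper face (die x -45, z 85 mm); z: outward normal, 0.42 rad from vertical towards the die's -x. Before it stands the white code plate, 54 x 54 mm, parallel, centred on this z axis; its outer face is 4 to 28 mm from the mount's face, different every time and not measured. It is firm
- mount_B: dark square mount 64 x 64 x 8 mm on die B; origin: centre of its upper face (die x -45, z 85 mm); z: outward normal, 0.42 rad from vertical towards the die's -x. Before it stands the white code plate, 54 x 54 mm, parallel, centred on this z axis; its outer face is 4 to 28 mm from the mount's face, different every time and not measured. It is firm
- tub_lidded: white plastic tub with a domed lid on, diameter 66 mm, 53 mm high, standing loose in the nest of one of the dies; origin: centre of the underside
- tub_open: white plastic tub without a lid, empty, mouth diameter 62 mm, 40 mm high, standing loose in the nest of the other die; origin: centre of the underside
- dock: fixed dock for the reader: foot 100 x 90 x 8 mm with a grey square socket on it, 59 mm outside, 43 mm inside, rim at z = 60 mm; the reader's collar rests on the rim, its nose hangs 10 mm above the bench. Origin: centre of the underside
- dock_mouth (a point): centre of the dock's mouth, at the rim's height (60 mm above the bench)
- wipe_bottle: bystander: bottle, diameter 56 mm, 130 mm high, beyond the dies; origin: centre of the underside
- driver: bystander: screwdriver lying on the bench before the dies; origin on the bench under its middle
- parts_bin: bystander: green plastic bin with some loose lids, 100 x 180 x 60 mm, beyond the dies; origin: centre of the underside
There are look-alikes about, which are no part of the job. What is shaped like the reader but green or red is not meant. What is shaped like the tub_lidded but red is not meant.

How it is judged:
By the outcome, as a careful person would: the job done as asked, in the order asked, and still so for the second after the job is handed in, with the robot touching nothing.
It also fails if it takes over 64 s, if anything falls off the work surface, if the arm or the gripper's body presses on something with over 40 N, if the wrist force passes 120 N, or if a joint passes its speed limit or range.

## Robot

A 7-joint arm with a two-finger parallel gripper is mounted at the origin on the work surface. World frame = base frame: x ahead of the robot, y to its left, z up, the work surface at z = 0. Lengths are in m, angles in rad, forces in N, time in s.
With the tool pointing down it reaches from about 0.425 to 1.025 m from the base axis. Payload 9.4 kg.
Tool frame: the origin (TCP) lies at the very end of the fingers, on their centre line; the grasp point (between the pads) lies 19 mm behind it; z points along the fingers, y is the line along which they close (so a half turn about z gives the same grasp; the last joint's range is limited). The gripper opens to 85 mm and grips with 20 to 120 N. Pads are 22 mm wide; open, the fingers measure 114 mm over their backs; the gripper's body (76 mm by 85 mm) begins 54 mm behind the grasp point. The pads swing forward as they close: fully open they stand 13 mm farther back than shut.
Start: joints at [-1.23, 0.599, -0.003, 1.599, 0.002, 0.943, -0.08], TCP at [0.294, 0.663, 0.231] pointing down, gripper open.
Joint ranges: [-2.57, 2.57], [-0.35, 1.97], [-1.29, 1.29], [0.11, 2.56], [-1.05, 4.19], [0.11, 1.86], [-2.63, 2.63]. Speed limits (rad/s): [2.22, 2.22, 3.01, 3.01, 3.14, 3.14, 3.14].

## Interface

Orientations are given as a unit quaternion [w, x, y, z].
In Python, from rig import arm gives the robot as it stands.
- The arm moves only by the shell command python3 -m crank 'ROWS' [OPENING]. ROWS is JSON, a list of rows, each a list of 2 entries, a list of its own where there are three numbers: the shift along the tool's x, y, z in mm, then the turn about the tool's z in degrees. A call has 1 to 8 rows; each row is the pose to reach, as a shift and turn from the pose commanded when the call began, along the tool's axes at that moment; what a row does not reach only later rows make up. A row lasts 1/12 s, in which the tool goes at most 41.7 mm and 7.16 degrees, less where a joint would pass 70% of its speed; a pose out of reach is approached as far as the arm can. A call with a gripper value outside its range is refused whole. OPENING is the opening, from 0 (shut) to 1 (fully open), set as the call begins (- or left out, the last holds). The fingers move at their own pace and stop on an object; the grip force is fixed at half the most. Time passes only in rows, so rows that repeat a pose let the fingers close. It gives the time, the measured TCP pose, the force, the opening and the grip force at its end, in the units of the state.
- arm.get_state(): the state, without advancing time (a new reading comes with each control period).
- arm.get_image(name): name is "scene" or "side" or "wrist"; returns a dict with "pixels" (480x640x3 uint8, blue, green, red), "camera_matrix" (3x3 intrinsics, pixels), "extrinsics" (4x4, takes a point from camera to world coordinates). Camera axes: x right, y down, z forward; pixel columns grow to the right and rows downward; lengths in m; the calibration is good to about 2 mm. A picture is of the moment at which its call begins. There is no depth.
- arm.sign_off(): hands the job in; it is judged then, once.
The state is a dict: "t": time; "qpos": joint angles; "qvel": joint speeds; "tau": joint torques, N m; "ee_pos": TCP position; "tool_rot": TCP orientation; "contact_force": force on the tool from outside, world axes, zero at the start; "moment": the same for the moment, N m; "grip_width": finger opening in m; "finger_force": force on a finger pad.
Only numpy, scipy, OpenCV 4.12 (cv2) and the standard library are available. Lean on these libraries where they do the work, as an engineer would, in place of code of your own. Each camera call takes 0.05 s, during which the arm holds its last target. There are 200 camera calls.

## Working session

There is one attempt and no reset: what is moved stays moved. The work goes in short steps, Python scripts to look and compute and a shell command to move; the robot and the scene stay as the last step left them, time stands still between calls to the robot, and variables do not carry over. Pictures are saved under pics/ and viewed, at most 10 in all, crops included, and the job is handed in when it is done.

```bash
ls && mkdir -p pics
cat > h.py <<'E'
import numpy as np, cv2
from rig import arm
from scipy.spatial.transform import Rotation as R
def shot(n,f):
    d=arm.get_image(n); cv2.imwrite('pics/'+f+'.png',d['pixels']); np.savez('pics/'+f,K=d['camera_matrix'],E=d['extrinsics']); return d
def ray(f,uv):
    c=np.load('pics/'+f+'.npz'); v=np.linalg.inv(c['K'])@[uv[0],uv[1],1.]; E=c['E']
    v=E[:3,:3]@v; return E[:3,3],v/np.linalg.norm(v)
def onz(f,uv,z):
    o,v=ray(f,uv); return o+v*(z-o[2])/v[2]
def tri(*fu):
    A=np.zeros((3,3));b=np.zeros(3);rs=[ray(*x) for x in fu]
    for o,v in rs:
        P=np.eye(3)-np.outer(v,v);A+=P;b+=P@o
    p=np.linalg.solve(A,b); return p,[np.linalg.norm(np.cross(p-o,v)) for o,v in rs]
def proj(f,p):
    c=np.load('pics/'+f+'.npz'); q=np.linalg.inv(c['E'])@np.r_[p,1]; q=c['K']@q[:3]; return q[:2]/q[2]
def tool():
    s=arm.get_state(); q=s['tool_rot']; return np.array(s['ee_pos']),R.from_quat(np.r_[q[1:],q[0]])
E
python3 - <<'E'
from h import *
for n in ['scene','side','wrist']: shot(n,n+'0'); c=np.load(f'pics/{n}0.npz'); print(n,c['E'].round(3).tolist(),c['K'][0,0])
print(arm.get_state())
E
```

```text
pics
scene [[0.433, 0.741, -0.513, 1.029], [0.901, -0.361, 0.24, -0.209], [-0.008, -0.566, -0.824, 0.819], [0.0, 0.0, 0.0, 1.0]] 552.2943218155061
side [[-0.979, -0.113, 0.168, 0.427], [-0.202, 0.595, -0.778, 0.742], [-0.012, -0.796, -0.605, 0.673], [0.0, 0.0, 0.0, 1.0]] 564.3400506078322
wrist [[0.405, 0.866, 0.292, 0.218], [0.914, -0.383, -0.131, 0.695], [-0.002, 0.32, -0.947, 0.374], [0.0, 0.0, 0.0, 1.0]] 399.31960964778625
{'t': 0.15, 'qpos': array([-1.22971506,  0.59996514, -0.00253578,  1.59994962,  0.00180538,
        0.94291653, -0.07979793]), 'qvel': array([ 7.94313795e-04, -2.26253669e-03,  8.39495982e-04, -2.71647620e-03,
       -3.92038149e-04,  6.76902703e-05,  4.44699722e-04]), 'tau': array([ 3.31500953e-03, -7.76993179e+01,  1.56698585e+00, -2.58239454e+01,
        1.25664662e-02,  6.74346418e-03, -1.22735946e-05]), 'ee_pos': array([0.29402256, 0.66230596, 0.23059702]), 'tool_rot': array([-6.56833486e-05,  2.07346707e-01,  9.78267326e-01, -6.14853322e-04]), 'contact_force': array([ 0.69891564, -0.0428034 , -0.71274483]), 'moment': array([-0.01998161, -0.00191154, -0.03892075]), 'finger_force': 0.0, 'grip_width': 0.0854791797679311}
```

View pics/scene0.png

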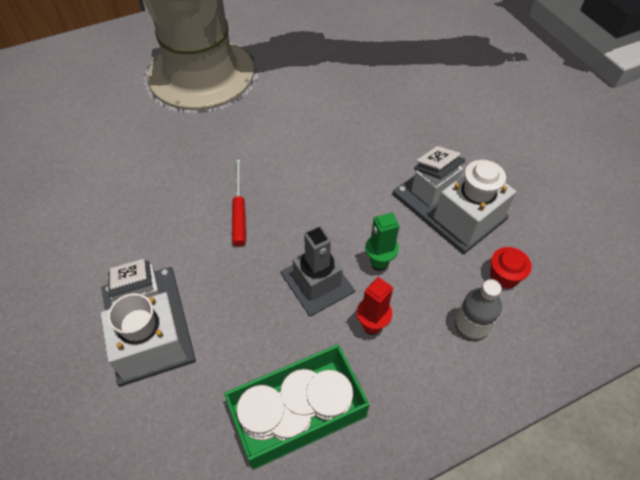

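View pics/side0.png

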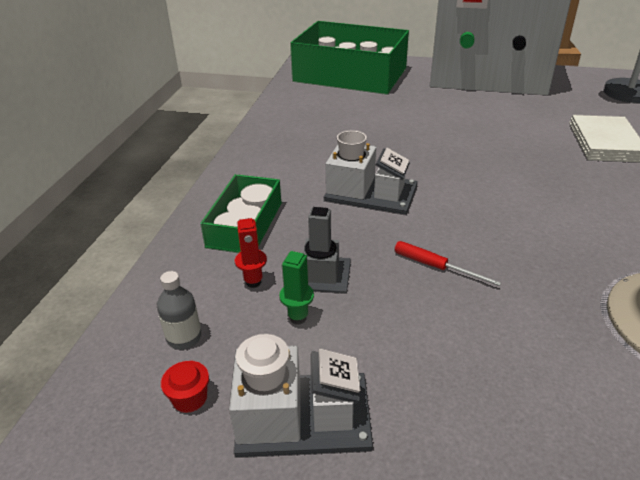

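Candidates for the reader: grey in the dock at scene (317,250) / side (320,235), green at (383,243), red at (376,305). I choose the grey one. Candidates for the lidded tub: white on a die at scene (484,180) / side (263,362), red at (511,265), open tub at (134,315). I choose the die on the scene's right. Next is a close crop of both.

Run:
```python
from h import *
def crop(f,x,y,w,h):
    im=cv2.imread(f'pics/{f}.png')[y:y+h,x:x+w]; s=400/w
    im=cv2.resize(im,(400,300),interpolation=cv2.INTER_CUBIC)
    for k in range((x//10+1)*10,x+w,10): cv2.line(im,(int((k-x+.5)*s),0),(int((k-x+.5)*s),4 if k%50 else 14),(0,255,255),1)
    for k in range((y//10+1)*10,y+h,10): cv2.line(im,(0,int((k-y+.5)*s)),(4 if k%50 else 14,int((k-y+.5)*s)),(0,255,255),1)
    return im
a=np.hstack([crop('scene0',270,220,120,90),crop('side0',270,200,120,90)])
b=np.hstack([crop('scene0',385,135,140,105),crop('side0',220,325,176,132)])
cv2.imwrite('pics/c1.png',np.vstack([a,b]))
```

```text
(no output)
```

View pics/c1.png

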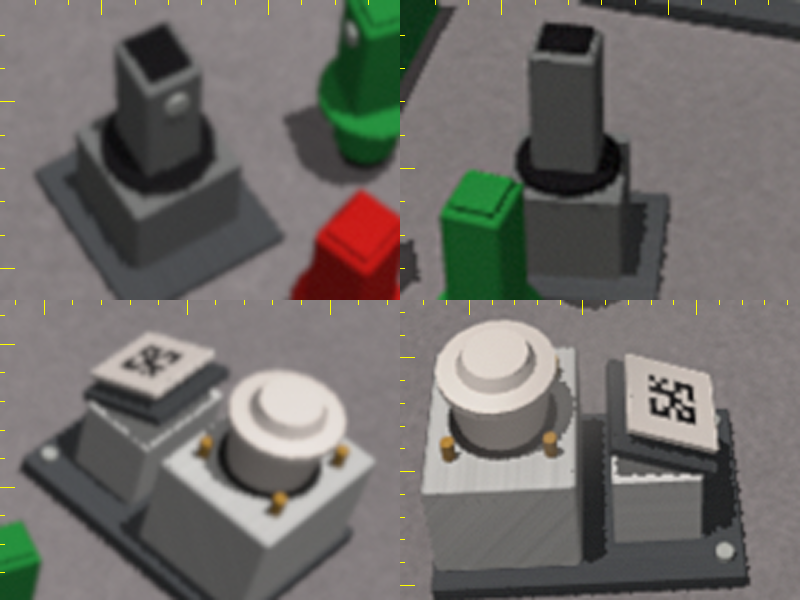

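The crop shows the grey reader with a black window in the dock (window centre at scene ≈(317,236), side ≈(320,212)). The lidded die has its code plate at scene ≈(439,158), side ≈(341,371). Both match the description.

```bash
cat >> h.py <<'E'
def quad(f,box,lo,hi,inv=False):
    x,y,w,h=box; im=cv2.imread(f'pics/{f}.png')[y:y+h,x:x+w]; g=cv2.resize(im,None,fx=4,fy=4,interpolation=cv2.INTER_CUBIC)
    m=cv2.inRange(g,np.array(lo),np.array(hi)); m=cv2.morphologyEx(m,cv2.MORPH_OPEN,np.ones((5,5),np.uint8))
    c=max(cv2.findContours(m,cv2.RETR_EXTERNAL,cv2.CHAIN_APPROX_NONE)[0],key=cv2.contourArea)
    q=cv2.approxPolyN(cv2.convexHull(c),4,ensure_convex=True).reshape(-1,2)
    return (q+.5)/4-.5+[x,y], cv2.contourArea(c)/16
E
python3 - <<'E'
from h import *
im=cv2.imread('pics/scene0.png'); im2=cv2.imread('pics/side0.png')
print('plate px',im[165,430],im2[360,330],im2[385,370],'window',im[236,317],im2[211,320],'grip side',im[250,315])
S,_=quad('scene0',(405,140,62,50),(150,)*3,(255,)*3); D,_=quad('side0',(312,335,60,70),(150,)*3,(255,)*3)
print(S.round(1).tolist(),D.round(1).tolist())
WS=quad('scene0',(300,222,35,30),(0,)*3,(30,)*3); WD=quad('side0',(305,200,32,22),(0,)*3,(30,)*3)
print(WS[0].round(1).tolist(),WS[1],WD[0].round(1).tolist(),WD[1])
def match(A,B):
    best=None
    import itertools
    for p in itertools.permutations(range(4)):
        r=[tri(('scene0',A[i]),('side0',B[p[i]])) for i in range(4)]
        e=sum(max(x[1]) for x in r)
        if best is None or e<best[0]: best=(e,np.array([x[0] for x in r]))
    return best
for A,B in((S,D),(WS[0],WD[0])):
    e,P=match(A,B); print(e,P.round(4).tolist(),'c',P.mean(0).round(4)); 
    print('sides',[np.linalg.norm(P[i]-P[(i+1)%4]).round(4) for i in range(4)])
    n=np.linalg.svd(P-P.mean(0))[2][2]; n*=np.sign(n[2]); print('n',n.round(3),'tilt',np.arccos(n[2]))
E
```

```text
plate px [124 128 135] [112 117 123] [123 122 130] window [25 24 26] [23 20 24] grip side [63 63 63]
[[462.1, 152.6], [439.9, 168.1], [415.1, 159.6], [436.6, 145.1]] [[356.1, 356.9], [361.4, 391.1], [319.6, 381.1], [318.6, 347.6]]
[[325.4, 238.6], [315.4, 243.1], [307.9, 232.9], [318.6, 228.1]] 130.375 [[327.9, 208.1], [325.4, 215.6], [311.1, 214.1], [313.4, 206.9]] 98.25
0.0030867973769888733 [[0.5364, 0.3127, 0.1088], [0.5493, 0.259, 0.1076], [0.4999, 0.2454, 0.0859], [0.4852, 0.2992, 0.0854]] c [0.5177 0.2791 0.0969]
sides [np.float64(0.0552), np.float64(0.0556), np.float64(0.0558), np.float64(0.0579)]
n [-0.384 -0.105  0.917] tilt 0.40946421844070696
0.001809560075886479 [[0.6156, 0.0081, 0.1396], [0.6166, -0.0097, 0.1414], [0.5932, -0.0116, 0.14], [0.5925, 0.0075, 0.1387]] c [ 0.6045 -0.0015  0.1399]
sides [np.float64(0.0179), np.float64(0.0235), np.float64(0.0192), np.float64(0.0231)]
n [-0.051  0.081  0.995] tilt 0.09571156313019695
```

```bash
python3 - <<'E'
from h import *
for n,a,b in(('green',(386,218),(296,258)),('red',(379,287),(249,223))):
    p,e=tri(('scene0',a),('side0',b)); print(n,p.round(3),e)
# target hover above the reader, tool x heading 183 deg
p,r=tool(); d=np.array([.6045,-.0015,.231])-p; print((r.inv().apply(d)*1e3).round(1))
E
T='[[-553,-481,0],-27]'; python3 -m crank '[[[-553,-481,0],-27],[[-553,-481,0],-27],[[-553,-481,0],-27],[[-553,-481,0],-27],[[-553,-481,0],-27],[[-553,-481,0],-27],[[-553,-481,0],-27],[[-553,-481,0],-27]]'
python3 -c "
from h import *
p,r=tool();print((r.inv().apply(np.array([.6045,-.0015,.231])-p)*1e3).round(1), np.degrees(np.arctan2(*r.apply([1,0,0])[[1,0]])))"
```

```text
green [0.616 0.112 0.131] [np.float64(4.621358062777042e-05), np.float64(4.62135806279194e-05)]
red [0.715 0.041 0.13 ] [np.float64(0.0022427119552009206), np.float64(0.0022427119552009284)]
[-5.531e+02 -4.808e+02  3.000e-01]
t: 0.82
ee_pos: [0.4358, 0.3586, 0.2312]
tool_rot: [0.0, -0.027, 1.0, -0.0]
contact_force: [-0.0, 0.5, 0.2]
grip_width: 0.0854
finger_force: 0.0
[-1.492e+02 -3.686e+02  3.000e-01] -176.93782179489088
```

```bash
python3 -m crank '[[[-149,-369,0],0],[[-149,-369,0],0],[[-149,-369,0],0],[[-149,-369,0],0],[[-149,-369,0],0],[[-149,-369,0],0],[[-149,-369,0],0],[[-149,-369,0],0]]' >/dev/null
python3 -m crank '[[[-26,-66,0],0],[[-26,-66,0],0],[[-26,-66,0],0],[[-26,-66,0],0]]'
python3 -c "
from h import *
p,r=tool();print((r.inv().apply(np.array([.6045,-.0015,.231])-p)*1e3).round(1)); shot('wrist','w1')
print(proj('w1',[.6045,-.0015,.142]))"
```

```text
t: 1.82
ee_pos: [0.6061, -0.0081, 0.2309]
tool_rot: [-0.0, -0.025, 1.0, -0.0]
contact_force: [0.0, 0.7, -0.1]
grip_width: 0.0855
finger_force: 0.0
[ 1.3  6.7 -0.1]
[326.51159074 246.76000627]
```

View pics/w1.png

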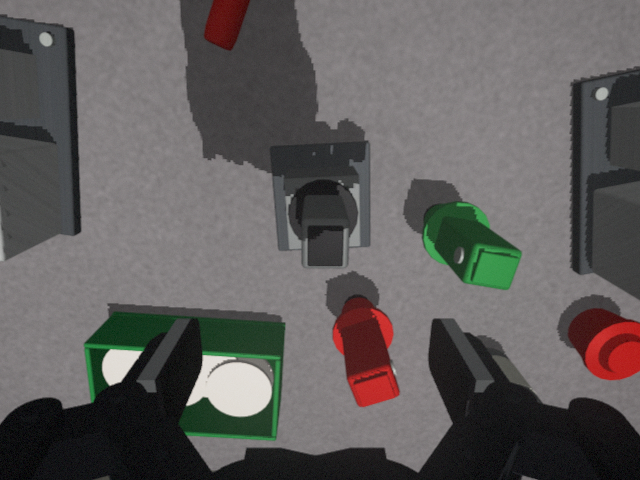

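The wrist view shows the grey reader in the dock, window at about (325,244), close to the predicted (326.5,246.8). Green is at (480,250) and red at (368,350), both clear of the fingers.

Run:
```python
from h import *
W,a=quad('w1',(300,218,52,54),(0,)*3,(31,)*3); print(W.round(1).tolist(),a)
S=quad('scene0',(300,222,35,30),(0,)*3,(30,)*3)[0].mean(0); D=quad('side0',(305,200,32,22),(0,)*3,(30,)*3)[0].mean(0)
print(tri(('scene0',S),('w1',W.mean(0)))); p,e=tri(('scene0',S),('side0',D),('w1',W.mean(0))); print(p,e)
Q=np.array([onz('w1',w,.142) for w in W]); print(Q.round(4).tolist(), Q.mean(0)); print([ (np.degrees(np.arctan2(*(Q[(i+1)%4]-Q[i])[[1,0]])).round(1),np.linalg.norm(Q[(i+1)%4]-Q[i]).round(4)) for i in range(4)])
q,r=tool(); print((r.inv().apply(np.array([Q.mean(0)[0],Q.mean(0)[1],.231])-q)*1e3).round(1),np.degrees(np.arctan2(*r.apply([1,0,0])[[1,0]])))
```

```text
[[331.9, 225.9], [331.9, 229.9], [308.1, 238.6], [308.1, 225.9]] 115.875
(array([ 0.59837575, -0.00238014,  0.13125527]), [np.float64(0.003574751440751863), np.float64(0.0035747514407518137)])
[ 0.6012142  -0.00334168  0.13670412] [np.float64(0.0031210843413330336), np.float64(0.004142253216296724), np.float64(0.005975978751342055)]
[[0.5909, 0.001, 0.142], [0.5935, 0.0011, 0.142], [0.5998, -0.0131, 0.142], [0.5917, -0.0134, 0.142]] [ 0.59395766 -0.00610714  0.142     ]
[(np.float64(3.6), np.float64(0.0025)), (np.float64(-66.0), np.float64(0.0155)), (np.float64(-177.4), np.float64(0.0081)), (np.float64(92.9), np.float64(0.0144))]
[11.7  0.6 -0.1] -177.0078429399366
```

Run:
```python
from h import *
im=cv2.imread('pics/w1.png'); print(im[215:272:3,326].max(1), im[245,296:358:2].max(1))
for t in (45,50,55):
    W,a=quad('w1',(299,226,54,44),(0,)*3,(t,)*3)
    Q=np.array([onz('w1',w,.142) for w in W]); print(t,W.round(1).tolist(),a,Q.mean(0).round(4),[ (np.degrees(np.arctan2(*(Q[(i+1)%4]-Q[i])[[1,0]])).round(1),np.linalg.norm(Q[(i+1)%4]-Q[i]).round(4)) for i in range(4)])
```

```text
[ 54  57  65  69  23  54  63  62  60  59  59  61  59  59  59  55  54 108
 128] [144 143 138  88 114 134  55  60  61  59  59  57  58  62  57  59  61  62
  59  57  61  63  62  56 141 122 105 150 153 150 149]
45 [[343.6, 225.6], [342.1, 230.4], [307.6, 241.1], [306.9, 225.6]] 257.6875 [ 0.5942 -0.003   0.142 ] [(np.float64(-12.8), np.float64(0.0031)), (np.float64(-68.9), np.float64(0.0221)), (np.float64(-174.8), np.float64(0.0099)), (np.float64(92.9), np.float64(0.0223))]
50 [[342.9, 225.6], [342.9, 230.4], [307.4, 241.9], [306.6, 225.6]] 273.4375 [ 0.5943 -0.0031  0.142 ] [(np.float64(4.1), np.float64(0.003)), (np.float64(-68.3), np.float64(0.0229)), (np.float64(-175.0), np.float64(0.0104)), (np.float64(92.9), np.float64(0.022))]
55 [[344.1, 225.6], [342.4, 230.9], [308.1, 244.9], [305.1, 225.6]] 294.90625 [ 0.5949 -0.0031  0.142 ] [(np.float64(-13.7), np.float64(0.0035)), (np.float64(-63.8), np.float64(0.0228)), (np.float64(-169.1), np.float64(0.0125)), (np.float64(92.9), np.float64(0.0236))]
```

Run:
```python
from h import *
W,a=quad('w1',(303,227,46,42),(0,)*3,(85,)*3)
print(W.round(1).tolist(),a)
S=quad('scene0',(300,222,35,30),(0,)*3,(30,)*3)[0].mean(0); D=quad('side0',(305,200,32,22),(0,)*3,(30,)*3)[0].mean(0)
p,e=tri(('scene0',S),('side0',D),('w1',W.mean(0))); print(p,e)
Q=np.array([onz('w1',w,.142) for w in W]); print(Q.mean(0).round(4),[ (np.degrees(np.arctan2(*(Q[(i+1)%4]-Q[i])[[1,0]])).round(1),np.linalg.norm(Q[(i+1)%4]-Q[i]).round(4)) for i in range(4)])
q,r=tool(); print((r.inv().apply(np.array([*Q.mean(0)[:2],.231])-q)*1e3).round(1))
```

```text
[[348.6, 226.6], [341.6, 265.6], [307.6, 265.6], [299.9, 226.6]] 1424.4375
[ 0.60470864 -0.00204301  0.13981263] [np.float64(0.0005617569653005454), np.float64(0.0003150678926103563), np.float64(0.0006973620487871789)]
[ 0.6044 -0.0028  0.142 ] [(np.float64(-5.4), np.float64(0.0258)), (np.float64(-87.1), np.float64(0.0213)), (np.float64(-167.0), np.float64(0.0259)), (np.float64(92.9), np.float64(0.0296))]
[ 1.1  3.4 -0.1]
```

```bash
python3 -m crank '[[[1,4,0],0],[[1,4,0],0],[[1,4,0],0],[[1,4,0],0]]'
python3 -c "
from h import *
p,r=tool();print((r.inv().apply(np.array([.6047,-.002,.084])-p)*1e3).round(1))"
```

```text
t: 2.2
ee_pos: [0.6045, -0.0006, 0.2314]
tool_rot: [0.0, -0.028, 1.0, 0.0]
contact_force: [-1.6, 0.2, 0.7]
grip_width: 0.0853
finger_force: 0.0
[-1.000e-01 -1.400e+00  1.474e+02]
```

```bash
python3 -m crank '[[[0,-1,40],0],[[0,-1,80],0],[[0,-1,115],0],[[0,-1,140],0],[[0,-1,147],0],[[0,-1,147],0],[[0,-1,147],0]]'
python3 -m crank '[[[0,0,0],0],[[0,0,0],0],[[0,0,0],0],[[0,0,0],0],[[0,0,0],0],[[0,0,0],0],[[0,0,0],0],[[0,0,0],0]]' 0
python3 -m crank '[[[0,0,0],0],[[0,0,0],0]]'
```

```text
t: 2.78
ee_pos: [0.6053, -0.0026, 0.085]
tool_rot: [0.0, -0.027, 1.0, -0.0]
contact_force: [-0.2, -0.6, 0.8]
grip_width: 0.0854
finger_force: 0.0
t: 3.45
ee_pos: [0.6052, -0.0029, 0.0853]
tool_rot: [0.001, -0.027, 1.0, -0.0]
contact_force: [-1.4, 0.6, 6.6]
grip_width: 0.029
finger_force: 58.6
t: 3.62
ee_pos: [0.6052, -0.0029, 0.0853]
tool_rot: [0.001, -0.027, 1.0, -0.0]
contact_force: [-0.5, 0.2, 7.9]
grip_width: 0.0292
finger_force: 58.6
```

```bash
python3 -m crank '[[[0,0,-10],0],[[0,0,-20],0],[[0,0,-30],0],[[0,0,-30],0],[[0,0,-30],0]]'
python3 -m crank '[[[4,0,0],0],[[8,0,0],0],[[11,0,0],0],[[14,0,0],0],[[17,0,0],0],[[20,0,0],0],[[23,0,0],0],[[23,0,0],0]]'
python3 -m crank '[[[3,0,0],0],[[6,0,0],0],[[6,0,0],0]]'
python3 -c "
from h import *
shot('side','s2');shot('scene','c2')
a=cv2.imread('pics/s2.png')[150:310,240:400];b=cv2.imread('pics/c2.png')[170:330,240:400]
cv2.imwrite('pics/v2.png',cv2.resize(np.hstack([a,b]),None,fx=2.5,fy=2.5,interpolation=cv2.INTER_CUBIC))"
```

```text
t: 4.03
ee_pos: [0.6053, -0.0029, 0.1154]
tool_rot: [0.001, -0.027, 1.0, 0.0]
contact_force: [0.4, -0.3, -2.2]
grip_width: 0.0295
finger_force: 59.7
t: 4.7
ee_pos: [0.5853, -0.0037, 0.1155]
tool_rot: [0.004, -0.027, 1.0, 0.0]
contact_force: [7.7, 0.9, 3.1]
grip_width: 0.029
finger_force: 60.1
t: 4.95
ee_pos: [0.5791, -0.004, 0.1154]
tool_rot: [0.004, -0.027, 1.0, 0.0]
contact_force: [7.1, 0.7, 2.8]
grip_width: 0.0293
finger_force: 59.3
```

View pics/v2.png

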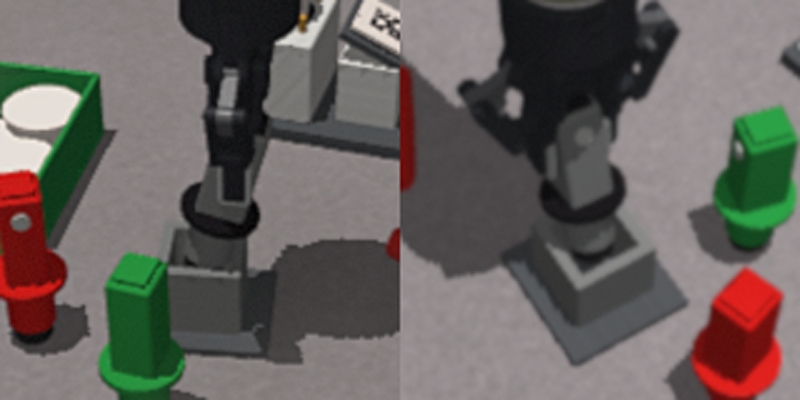

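The reader pivots in the grip against the socket wall at about 7 N and leans the right way, by roughly 16°. I'll push further, then lift clear and measure.

```bash
python3 -m crank '[[[3,0,0],0],[[6,0,0],0],[[8,0,0],0],[[8,0,0],0]]'
python3 -m crank '[[[-2,0,-20],0],[[-2,0,-50],0],[[-2,0,-80],0],[[-2,0,-80],0],[[-2,0,-80],0]]'
python3 -c "
from h import *
shot('side','s3');shot('scene','c3');shot('wrist','w3')
p,r=tool(); g=p+[0,0,.019]
us=proj('s3',g).astype(int);uc=proj('c3',g).astype(int);print(us,uc,proj('w3',g))
def cr(f,u):
    y=max(u[1]-50,0);x=u[0]-80;print(f,x,y);return cv2.resize(cv2.imread(f'pics/{f}.png')[y:y+160,x:x+160],(400,400),interpolation=cv2.INTER_CUBIC)
cv2.imwrite('pics/v3.png',np.hstack([cr('s3',us),cr('c3',uc)]))"
```

```text
t: 5.38
ee_pos: [0.571, -0.0044, 0.115]
tool_rot: [0.004, -0.027, 1.0, 0.0]
contact_force: [7.8, 0.4, -0.7]
grip_width: 0.0291
finger_force: 58.5
t: 5.8
ee_pos: [0.57, -0.0048, 0.1953]
tool_rot: [0.001, -0.027, 1.0, 0.0]
contact_force: [-0.6, 0.1, -2.6]
grip_width: 0.0293
finger_force: 58.7
[341 174] [303 189] [316.00408612 348.71489998]
s3 261 124
c3 223 139
```

View pics/v3.png

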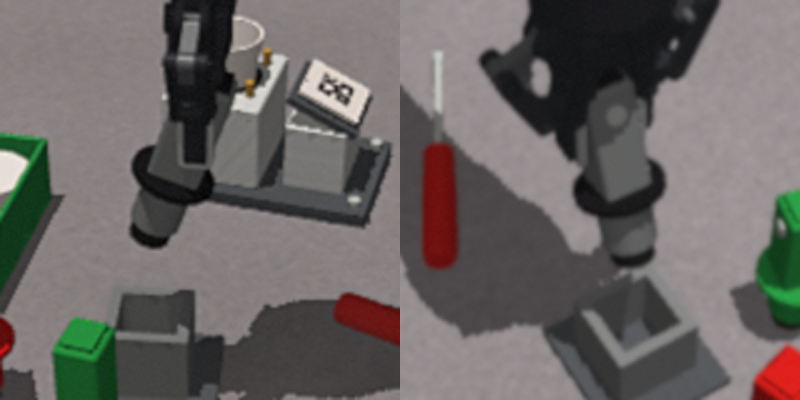

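```bash
cat >> h.py <<'E'
def blob(f,box,t):
    x,y,w,h=box; g=cv2.resize(cv2.imread(f'pics/{f}.png')[y:y+h,x:x+w],None,fx=6,fy=6,interpolation=cv2.INTER_CUBIC)
    m=(g.max(2)<t).astype(np.uint8); c=max(cv2.findContours(m,cv2.RETR_EXTERNAL,cv2.CHAIN_APPROX_NONE)[0],key=cv2.contourArea)
    hl=cv2.convexHull(c); M=cv2.moments(hl); e=cv2.fitEllipse(hl)
    s=lambda q:(np.array(q)+.5)/6-.5+[x,y]
    return s((M['m10']/M['m00'],M['m01']/M['m00'])),s(e[0]),np.array(e[1])/6,e[2],cv2.contourArea(hl)/36
def axis(A,B):  # A,B=(view, collar px, hood px)
    ns=[np.cross(ray(v,a)[1],ray(v,b)[1]) for v,a,b in(A,B)]; d=np.cross(*ns); d/=np.linalg.norm(d); return d*np.sign(d[2])
E
python3 - <<'E'
from h import *
def fr(x,y,x2,y2,ox,oy): return (int(ox+x/2.5),int(oy+y/2.5),int((x2-x)/2.5),int((y2-y)/2.5))
for t in (45,55,60):
    cs=blob('s3',fr(125,146,218,205,261,124),t); hs=blob('s3',fr(122,218,178,252,261,124),t)
    cc=blob('c3',fr(165,163,272,220,223,139),t); hc=blob('c3',fr(200,235,262,272,223,139),t)
    print(t,[ (x[0].round(1),x[1].round(1),x[2].round(1),round(x[3]),round(x[4])) for x in(cs,hs,cc,hc)])
    d=axis(('s3',cs[1],hs[0]),('c3',cc[1],hc[0])); print(d.round(3),'tilt',np.arccos(d[2]).round(3),'head',np.degrees(np.arctan2(d[1],d[0])).round(1))
    pc,e=tri(('s3',cs[1]),('c3',cc[1])); ph,e2=tri(('s3',hs[0]),('c3',hc[0])); print(pc.round(4),max(e),ph.round(4),max(e2),np.linalg.norm(pc-ph)); v=(pc-ph)/np.linalg.norm(pc-ph);print(v.round(3))
p,r=tool(); print(p,r.apply([1,0,0]))
E
```

```text
45 [(array([329.8, 194.8]), array([330.3, 194.6]), array([21.8, 35.5]), 115, 520), (array([319.9, 218.2]), array([320.3, 217. ]), array([ 9.8, 15.3]), 111, 82), (array([310.5, 214.8]), array([310.3, 213.4]), array([25. , 35.7]), 78, 593), (array([315.3, 241.9]), array([315.2, 240.8]), array([ 8.4, 16.2]), 80, 74)]
[-0.347  0.014  0.938] tilt 0.354 head 177.6
[ 0.5861 -0.003   0.1739] 0.00010427414946656463 [ 0.6043 -0.0036  0.1242] 0.00025309212638793057 0.05291518412319447
[-0.345  0.012  0.939]
55 [(array([329.4, 194.9]), array([330.2, 195.6]), array([24.8, 36.5]), 118, 558), (array([321.7, 217. ]), array([321.9, 215.4]), array([14.1, 17.7]), 90, 137), (array([310.1, 214. ]), array([310.2, 213. ]), array([27.6, 36. ]), 81, 670), (array([315.2, 241.7]), array([315.1, 240.7]), array([ 9.5, 17.1]), 80, 91)]
[-0.321  0.009  0.947] tilt 0.327 head 178.5
[ 0.5853 -0.0022  0.1729] 0.0008721189780758773 [ 0.6029 -0.0046  0.1253] 0.0013550285915347661 0.05076417801583891
[-0.347  0.047  0.937]
60 [(array([329.3, 194.8]), array([330.4, 197. ]), array([27.7, 38. ]), 128, 577), (array([322. , 216.3]), array([322. , 215.4]), array([14.2, 18.3]), 87, 163), (array([310.3, 214.2]), array([310.4, 213.3]), array([29.5, 36.1]), 84, 687), (array([315. , 241.6]), array([314.9, 240.5]), array([10.1, 17.6]), 80, 101)]
[-0.343  0.025  0.939] tilt 0.351 head 175.8
[ 0.5848 -0.0015  0.1709] 0.0009768964645578005 [ 0.6028 -0.0051  0.1262] 0.0017287957525932503 0.04832389838002227
[-0.372  0.074  0.925]
[ 0.56867807 -0.00487763  0.19293177] [-0.99856276 -0.05353611  0.00250803]
```

Tilt reads about 0.35 rad against the 0.42 needed, but the pixel scale here is coarse. I'll move to a hover over the plate, where the side camera is closer, and measure again.

```bash
python3 -m crank '[[[40,0,-20],0],[[70,20,-35],-2],[[80,60,-40],-6],[[85,100,-40],-10],[[90,140,-40],-12],[[90,180,-40],-12],[[90,220,-35],-12],[[90,255,-20],-12]]' >/dev/null
python3 -m crank '[[[-4,20,12],0],[[-4,20,12],0],[[-4,20,12],0],[[-4,20,12],0]]'
python3 -c "
from h import *
shot('side','s4');shot('scene','c4');shot('wrist','w4')
p,r=tool(); g=p+[0,0,.019]; print(p,np.degrees(np.arctan2(*r.apply([1,0,0])[[1,0]])))
us=proj('s4',g).astype(int);uc=proj('c4',g).astype(int);print(us,uc)
def cr(f,u):
    y=max(u[1]-50,0);x=u[0]-80;print(f,x,y);return cv2.resize(cv2.imread(f'pics/{f}.png')[y:y+160,x:x+160],(400,400),interpolation=cv2.INTER_CUBIC)
cv2.imwrite('pics/v4.png',np.hstack([cr('s4',us),cr('c4',uc)]))"
```

```text
t: 6.95
ee_pos: [0.4645, 0.2642, 0.2012]
tool_rot: [-0.001, -0.131, 0.991, -0.001]
contact_force: [0.7, -0.5, -2.0]
grip_width: 0.0291
finger_force: 58.4
[0.46533398 0.26397253 0.20239831] -165.05617543201595
[385 295] [426  84]
s4 305 245
c4 346 34
```

View pics/v4.png

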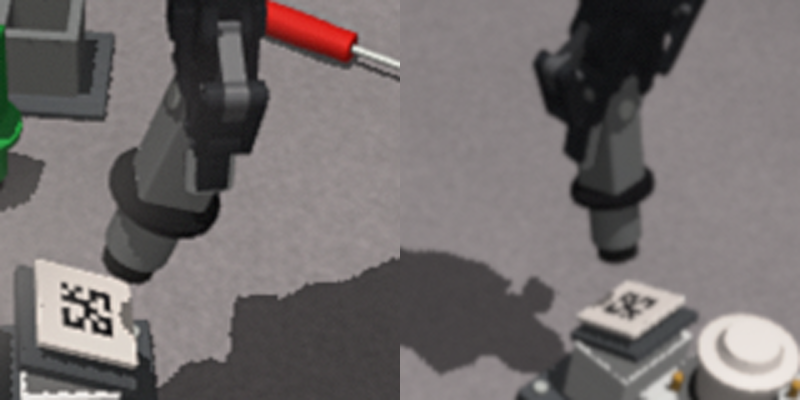

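Side view: collar near crop (163,193), hood end near (128,268), plate just below. Scene view: collar (212,188), hood (217,252). The tilt looks right in direction, so I'll measure the axis.

Run:
```python
from h import *
def fr(x,y,x2,y2,ox,oy): return (int(ox+x/2.5),int(oy+y/2.5),int((x2-x)/2.5),int((y2-y)/2.5))
n=np.array([-.3935,-.1069,.9131])
for t in (40,45,50,55):
    cs=blob('s4',fr(102,142,226,242,305,245),t); hs=blob('s4',fr(95,238,160,288,305,245),t)
    cc=blob('c4',fr(166,160,262,214,346,34),t); hc=blob('c4',fr(190,236,245,268,346,34),t)
    print(t,[ (x[0].round(1),x[1].round(1),x[2].round(1),round(x[3]),round(x[4])) for x in(cs,hs,cc,hc)])
    d=axis(('s4',cs[1],hs[0]),('c4',cc[1],hc[0])); print(d.round(3),'tilt',np.arccos(d[2]).round(3),'head',np.degrees(np.arctan2(d[1],d[0])).round(1))
    pc,e=tri(('s4',cs[1]),('c4',cc[1])); ph,e2=tri(('s4',hs[0]),('c4',hc[0])); print(pc.round(4),max(e).round(4),ph.round(4),max(e2).round(4),np.linalg.norm(pc-ph).round(4))
m=cv2.imread('pics/s4.png'); print(m[245+90:245+94,305+40:305+90:3].max(2)[0])
```

```text
40 [(array([378. , 331.6]), array([377.5, 330.2]), array([19.2, 31.5]), 71, 366), (array([356.3, 353.5]), array([356.7, 352.8]), array([ 8.3, 16.8]), 105, 80), (array([430.3, 110.1]), array([430.4, 108.4]), array([19.5, 32.1]), 79, 384), (array([432.1, 135.1]), array([432.2, 134.3]), array([ 7.3, 14.1]), 85, 59)]
[-0.452  0.037  0.891] tilt 0.471 head 175.3
[0.4724 0.2756 0.1732] 0.0013 [0.495  0.2759 0.1286] 0.0012 0.0501
45 [(array([377. , 331.3]), array([376.7, 329.7]), array([20.5, 33.1]), 75, 413), (array([355.2, 352.2]), array([356., 350.]), array([13.2, 19.9]), 119, 116), (array([430.3, 110. ]), array([430.4, 108.3]), array([20.1, 32.3]), 80, 406), (array([432.2, 134.9]), array([432.2, 134.1]), array([ 7.9, 14.6]), 85, 67)]
[-0.466  0.044  0.884] tilt 0.487 head 174.6
[0.4732 0.2752 0.1739] 0.001 [0.4963 0.2752 0.1301] 0.0015 0.0495
50 [(array([375.4, 330.5]), array([374.8, 327.4]), array([25.4, 35.8]), 87, 498), (array([355.1, 352.2]), array([355.8, 350.1]), array([13.1, 20.1]), 119, 124), (array([430.2, 109.7]), array([430.4, 108.3]), array([21.1, 32.5]), 80, 437), (array([432.1, 134.7]), array([432.2, 133.7]), array([ 8.9, 15.1]), 86, 77)]
[-0.419  0.015  0.908] tilt 0.433 head 177.9
[0.4754 0.2737 0.176 ] 0.0007 [0.4962 0.2751 0.1304] 0.0017 0.0501
55 [(array([376.2, 321.8]), array([373.4, 317.4]), array([45.1, 45.8]), 159, 1137), (array([355.1, 352.1]), array([355.7, 350.2]), array([13. , 20.4]), 119, 131), (array([430.1, 108.3]), array([430.4, 108.1]), array([22.5, 32.5]), 81, 528), (array([431. , 133.2]), array([430.9, 132.4]), array([11.4, 18. ]), 101, 124)]
[-0.307 -0.021  0.952] tilt 0.312 head -176.2
[0.48   0.2673 0.1844] 0.0025 [0.4949 0.275  0.1317] 0.0032 0.0553
[146 110  95  73  74  57  36  34  35  35  32  30  31  29  15 130 149]
```

Run:
```python
from h import *
im=cv2.imread('pics/s4.png')
x,y,w,h=345,300,52,44
g=cv2.resize(im[y:y+h,x:x+w],None,fx=6,fy=6,interpolation=cv2.INTER_CUBIC)
n=np.array([-.3935,-.1069,.9131])
hc,cc=np.array([432.15,134.8]),np.array([430.4,108.3]); hs=np.array([355.1,352.2])
for t in(50,55,60,65):
    m=(g.max(2)<t).astype(np.uint8); m[:int((322-y)*6),int((375-x)*6):]=0; m[int((332-y)*6):,:int((352-x)*6)]=0
    k=m=cv2.morphologyEx(m,cv2.MORPH_OPEN,np.ones((7,7),np.uint8))
    c=max(cv2.findContours(m,cv2.RETR_EXTERNAL,cv2.CHAIN_APPROX_NONE)[0],key=cv2.contourArea); e=cv2.fitEllipse(cv2.convexHull(c))
    ce=(np.array(e[0])+.5)/6-.5+[x,y]; d=axis(('s4',ce,hs),('c4',cc,hc)); pc,er=tri(('s4',ce),('c4',cc))
    print(t,ce.round(1),np.array(e[1])/6,e[2],d.round(3),np.arccos(d[2]).round(3),np.degrees(np.arctan2(d[1],d[0])).round(1),pc.round(4),max(er).round(4))
    cv2.imwrite('pics/k%d.png'%t,np.hstack([g,cv2.cvtColor(k*255,cv2.COLOR_GRAY2BGR)]))
print(g.max(2)[3::12,3::12])
```

```text
50 [375.1 328.1] [24.09446462 35.20383708] 86.029296875 [-0.43   0.02   0.903] 0.445 177.4 [0.475  0.2742 0.1755] 0.0006
55 [373.7 327.3] [25.25567118 38.21684265] 92.06521606445312 [-0.403  0.001  0.915] 0.415 179.8 [0.4763 0.2736 0.1763] 0.0001
60 [370.8 321.5] [34.7156016  45.56000773] 121.27884674072266 [-0.305 -0.064  0.95 ] 0.317 -168.1 [0.4806 0.2698 0.1814] 0.0001
65 [370.6 321.9] [37.73276265 45.84691366] 129.03221130371094 [-0.306 -0.064  0.95 ] 0.318 -168.2 [0.4805 0.2701 0.1811] 0.0001
[[138 138 135 135 138 141 140 141 133  85  87  89  88  88  91  78  75  75
   56  39  37  36  37  38  35  37]
 [144 141 140 137 138 139 141 142 103  87  89  87  88  91  83  76  76  74
   59  43  37  34  42  38  39  38]
 [143 139 135 136 141 130  91  60  98  87  90  90  89  91  78  78  76  75
   66  35  37  36  38  36  35  33]
 [135 137 138 140  94  51  52  76  88  88  88  90  91  85  77  76  74  85
   99  32  33  37  33  31  32  30]
 [135 136 141  98  51  56  55  87  88  89  90  90  91  79  74  76  74  86
  101  64  35  34  34  30  30  30]
 [137 138 137  59  56  60  60  90  87  89  88  93  8
[... 1101 characters left out ...]
34  34  30
   25  22  20  20  15  27 142 149]
 [147 144 117  93  81  72  54  45  43  44  40  39  37  38  36  34  34  30
   30  21  22  20  13  77 150 144]
 [147 146  94  95  81  71  73  53  40  37  41  37  39  33  32  32  29  31
   29  26  21  13  39 139 147 149]
 [144 122  91  95  97  73  71  74  64  45  33  31  30  33  31  34  33  30
   29  25  17  23 121 152 152 150]
 [142 104  92  99  97  86  72  73  74  73  65  43  31  25  23  19  17  18
   13  29  57 120 145 148 151 148]
 [145 107  94  95  94  94  71  70  72  72  71  71  70  60  47  43  91  98
  100 148 157 147 142 143 146 147]
 [151 105  97  96  95  94  70  73  71  70  69  68  66  65  58  92 150 148
  147 145 150 152 145 143 143 145]]
```

Run:
```python
from h import *
def bound(f,x0,x1,y0,y1,side,th=118):
    im=cv2.GaussianBlur(cv2.imread(f'pics/{f}.png'),(3,3),0).max(2).astype(float); P=[]
    for y in range(y0,y1+1):
        r=im[y,x0:x1+1]; idx=range(1,len(r)) if side=='L' else range(len(r)-1,0,-1)
        for i in idx:
            a,b=r[i-1],r[i]
            if (a>=th>b) if side=='L' else (b>=th>a):
                P.append((x0+i-1+(a-th)/(a-b),y)); break
    P=np.array(P); 
    c=np.polyfit(P[:,1],P[:,0],1); res=P[:,0]-np.polyval(c,P[:,1]); print(f,side,P.round(1)[[0,-1]].tolist(),'res',res.std().round(2),res.round(1).tolist()); return c
def mid(cL,cR,y0,y1):
    # bisector of the lines x=a y+b through their meeting point
    uL=np.array([cL[0],1]);uR=np.array([cR[0],1]);uL/=np.linalg.norm(uL);uR/=np.linalg.norm(uR);u=uL+uR
    # midpoint: point equidistant at y mid
    f=lambda p,c:(p[0]-c[0]*p[1]-c[1])/np.hypot(1,c[0])
    out=[]
    for y in(y0,y1):
        # solve f_L = -f_R at this y
        a=1/np.hypot(1,cL[0]);b=1/np.hypot(1,cR[0]); x=(a*(cL[0]*y+cL[1])+b*(cR[0]*y+cR[1]))/(a+b); out.append(np.array([x,y]))
    return out
L=bound('s4',335,360,334,347,'L');Rr=bound('s4',355,385,343,350,'R')
ms=mid(L,Rr,325,350)
L2=bound('c4',405,432,118,133,'L');R2=bound('c4',430,455,118,133,'R')
mc=mid(L2,R2,110,135)
print(ms,mc)
d=axis(('s4',ms[0],ms[1]),('c4',mc[0],mc[1])); print(d.round(3),np.arccos(d[2]).round(3),np.degrees(np.arctan2(d[1],d[0])).round(1))
for t in(60,65):
  b=blob('s4',(343,342,24,18),t); print(b[0],b[1],b[2])
  ph=b[0]; d=axis(('s4',np.array([370.7,321.7]),ph),('c4',np.array([430.4,108.3]),np.array([432.15,134.8]))); print(d.round(3),np.arccos(d[2]).round(3),np.degrees(np.arctan2(d[1],d[0])).round(1))
```

```text
s4 L [[348.3, 334.0], [345.1, 347.0]] res 0.25 [0.3, 0.0, -0.2, -0.3, -0.4, -0.2, 0.1, 0.4, 0.4, 0.2, -0.1, -0.1, -0.1, -0.1]
s4 R [[375.4, 343.0], [371.4, 350.0]] res 0.04 [-0.0, -0.0, 0.0, 0.0, -0.0, -0.1, -0.0, 0.1]
c4 L [[419.3, 118.0], [423.2, 133.0]] res 0.33 [-0.4, 0.3, 0.3, 0.2, 0.2, 0.2, 0.0, -0.1, -0.3, -0.3, -0.4, -0.5, -0.3, 0.0, 0.3, 0.7]
c4 R [[442.2, 118.0], [441.8, 133.0]] res 0.24 [-0.3, -0.1, -0.0, 0.0, -0.0, 0.0, 0.1, 0.3, 0.4, 0.4, 0.2, -0.2, -0.4, -0.4, -0.1, 0.1]
[array([366.77234213, 325.        ]), array([357.09284007, 350.        ])] [array([430.58778928, 110.        ]), array([432.28830877, 135.        ])]
[-0.237 -0.109  0.965] 0.264 -155.3
[355.23742128 351.84422091] [355.76911036 350.08557383] [13.45132828 20.67252986]
[-0.306 -0.064  0.95 ] 0.318 -168.3
[356.04147317 351.35414087] [356.38082504 349.38842901] [15.55812073 21.37966156]
[-0.297 -0.07   0.952] 0.31 -166.7
```

```bash
python3 -c "
from h import *
p,r=tool(); print(proj('w4',p+[0,0,.019]),proj('w4',[.4806,.2699,.1813]))
im=cv2.imread('pics/w4.png')[180:480,120:520]; cv2.imwrite('pics/v5.png',cv2.resize(im,None,fx=2,fy=2,interpolation=cv2.INTER_CUBIC))"
```

```text
[315.52201957 350.49842779] [319.26000513 330.80630547]
```

View pics/v5.png

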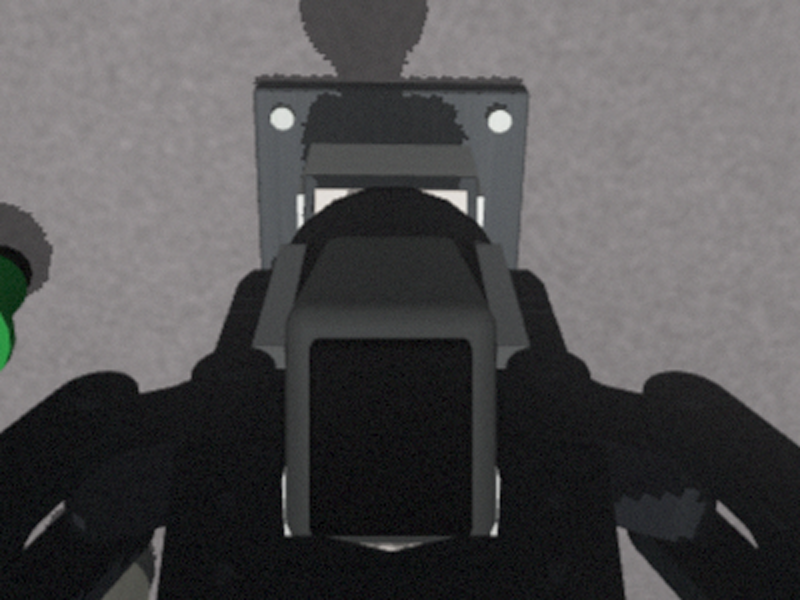

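The wrist view shows the window top squarely at crop (310–470, 340–535) and the converging vertical edges of the grip face above it. Their vanishing points give the reader's axis directly.

Run:
```python
from h import *
im=cv2.imread('pics/w4.png').max(2)
for y in (303,309,315,321,327,332): print(y,'L',im[y,255:300].tolist()[::1])
for y in (303,315,327): print(y,'R',im[y,336:378].tolist())
for y in (360,400,440): print(y,'win',im[y,262:280].tolist(),im[y,350:368].tolist())
```

```text
303 L [97, 93, 88, 94, 83, 78, 74, 72, 71, 75, 68, 71, 74, 70, 74, 72, 70, 63, 37, 27, 26, 27, 30, 34, 34, 28, 31, 40, 48, 43, 45, 46, 48, 45, 47, 43, 44, 45, 43, 42, 47, 46, 42, 45, 43]
309 L [94, 80, 54, 66, 75, 74, 74, 71, 74, 71, 72, 75, 67, 73, 74, 73, 57, 32, 14, 33, 30, 28, 20, 33, 41, 44, 48, 42, 44, 47, 42, 42, 49, 45, 44, 46, 47, 45, 42, 44, 47, 40, 48, 47, 46]
315 L [37, 53, 74, 72, 73, 72, 70, 73, 71, 71, 71, 71, 72, 74, 69, 51, 25, 33, 27, 28, 34, 44, 44, 44, 47, 46, 44, 51, 39, 46, 46, 48, 47, 44, 45, 43, 50, 46, 44, 46, 45, 44, 44, 44, 46]
321 L [65, 71, 73, 73, 74, 72, 69, 74, 71, 72, 73, 74, 73, 66, 39, 24, 18, 38, 44, 45, 43, 46, 45, 45, 46, 43, 50, 43, 46, 49, 45, 44, 49, 43, 41, 46, 48, 41, 44, 41, 45, 43, 47, 44, 45]
327 L [75, 73, 72, 74, 74, 74, 75, 73, 71, 72, 73, 71, 55, 33, 34, 45, 47, 44, 44, 45, 43, 46, 41, 44, 44, 42, 43, 44, 41, 45, 43, 47, 41, 45, 44, 45, 42, 42, 43, 40, 44, 40, 42, 43, 41]
332 L [70, 70, 76, 72, 75, 71, 73, 75, 73, 73, 73, 64, 50, 45, 47, 46, 50, 51, 47, 46, 48, 46, 49, 50, 49, 48, 49, 50, 47, 50, 50, 46, 46, 48, 48, 49, 48, 50, 44, 46
[... 308 characters left out ...]
75, 70, 73, 69, 72, 74, 74, 70, 73, 74, 72, 73, 60, 40, 46, 41]
327 R [41, 41, 42, 45, 44, 48, 41, 44, 47, 46, 42, 44, 46, 46, 45, 45, 46, 44, 43, 44, 47, 46, 45, 49, 43, 38, 33, 63, 72, 71, 74, 73, 74, 73, 75, 74, 72, 73, 68, 70, 72, 63]
360 win [69, 51, 56, 59, 61, 62, 69, 66, 68, 72, 73, 71, 48, 14, 24, 25, 28, 21] [22, 26, 28, 26, 20, 26, 55, 68, 72, 72, 69, 66, 63, 63, 59, 59, 55, 46]
400 win [32, 45, 54, 57, 57, 61, 57, 61, 66, 64, 67, 69, 48, 12, 22, 16, 20, 23] [27, 10, 22, 11, 18, 26, 52, 65, 69, 66, 62, 61, 59, 58, 57, 58, 56, 41]
440 win [90, 87, 56, 59, 58, 59, 57, 60, 63, 63, 62, 63, 44, 21, 20, 14, 21, 22] [13, 24, 15, 20, 10, 17, 49, 65, 64, 57, 60, 59, 60, 58, 56, 55, 49, 68]
```

```bash
cat >> h.py <<'E'
def vdir(f,win,face):
    """reader z axis from window sides (x dir) and face edges (z dir); win=(y0,y1,xl0,xl1,xr0,xr1,th)"""
    im=cv2.GaussianBlur(cv2.imread(f'pics/{f}.png').max(2),(1,5),0).astype(float); E=np.load(f'pics/{f}.npz')['E'][:3,:3]
    def line(y0,y1,fx,th,s):  # first crossing going from inside to outside; s=-1 left, +1 right; inside<th if th>0 else inside>|th|
        P=[]
        for y in range(y0,y1):
            x=fx(y)
            for k in range(12):
                a,b=im[y,x+s*k],im[y,x+s*(k+1)]; t=abs(th)
                if (a<t<=b) if th>0 else (a>t>=b): P.append((y,x+s*(k+(a-t)/(a-b)))); break
        P=np.array(P); c=np.polyfit(P[:,0],P[:,1],1); r=P[:,1]-np.polyval(c,P[:,0]); P=P[abs(r)<2*r.std()+.05]; c=np.polyfit(P[:,0],P[:,1],1)
        print(' line',c.round(4),'n',len(P),'sd',(P[:,1]-np.polyval(c,P[:,0])).std().round(2)); return np.polyval(c,[y0,y1])
    out=[]
    for y0,y1,fl,fr,th in(win,face):
        l=line(y0,y1,fl,th,-1);r=line(y0,y1,fr,th,1)
        v=np.cross(np.cross(ray(f,(l[0],y0))[1],ray(f,(l[1],y1))[1]),np.cross(ray(f,(r[0],y0))[1],ray(f,(r[1],y1))[1])); out.append(v/np.linalg.norm(v))
    return out
E
python3 - <<'E'
from h import *
x,z=vdir('w4',(355,440,lambda y:279,lambda y:351,40),(300,326,lambda y:int(288-(y-300)*.45),lambda y:int(342+(y-300)*.45),-38))
x*=-np.sign(x[0]);z*=np.sign(z[2]); print('x',x.round(3),'elev',np.arcsin(abs(x[2])),'z',z.round(3),np.arccos(z[2]),np.degrees(np.arctan2(z[1],z[0])),np.degrees(np.arctan2(x[1],x[0])))
E
```

```text
line [-2.100000e-03  2.751236e+02] n 85 sd 0.04
 line [1.800000e-03 3.548574e+02] n 84 sd 0.03
 line [ -0.5221 440.0908] n 25 sd 0.13
 line [  0.5315 186.9252] n 26 sd 0.12
x [-0.909 -0.244 -0.338] elev 0.34455522524675586 z [-0.308 -0.081  0.948] 0.3240058072175375 -165.32489600118035 -165.00374498250844
```

Vanishing points give 0.345 and 0.324 rad at heading 195°. The tilt is about 0.09 rad short, so I'll go back to the socket and push about 7 mm further.

```bash
python3 -m crank '[[[0,-20,-20],0],[[0,-60,-40],3],[[0,-100,-40],8],[[-5,-140,-40],12],[[-15,-180,-40],12],[[-25,-220,-40],12],[[-33,-255,-40],12],[[-39,-288,-40],12]]' >/dev/null
python3 -m crank '[[[0,0,0],0],[[0,0,0],0],[[0,0,0],0]]'
python3 -c "
from h import *
p,r=tool();print((r.inv().apply(np.array([.577,-.0045,.116])-p)*1e3).round(1),np.degrees(np.arctan2(*r.apply([1,0,0])[[1,0]])))"
```

```text
t: 8.02
ee_pos: [0.577, -0.0031, 0.2425]
tool_rot: [-0.0, -0.026, 1.0, 0.0]
contact_force: [-0.3, 0.3, -1.4]
grip_width: 0.0292
finger_force: 58.6
[ 1.000e-01 -1.400e+00  1.265e+02] -177.02602870492387
```

```bash
python3 -m crank '[[[0,-1,35],0],[[0,-1,70],0],[[0,-1,100],0],[[0,-1,120],0],[[0,-1,126],0],[[0,-1,126],0]]'
python3 -m crank '[[[3,0,0],0],[[5,0,0],0],[[7,0,0],0],[[9,0,0],0],[[11,0,0],0],[[13,0,0],0],[[14,0,0],0],[[14,0,0],0]]'
python3 -m crank '[[[-3,0,-15],0],[[-3,0,-50],0],[[-3,0,-85],0],[[-3,0,-110],0],[[-3,0,-110],0],[[-3,0,-110],0]]'
python3 - <<'E'
from h import *
shot('wrist','w5')
x,z=vdir('w5',(355,440,lambda y:279,lambda y:351,40),(300,326,lambda y:int(288-(y-300)*.45),lambda y:int(342+(y-300)*.45),-38))
x*=-np.sign(x[0]);z*=np.sign(z[2]); print('x',x.round(3),'elev',np.arcsin(abs(x[2])),'z',z.round(3),np.arccos(z[2]),np.degrees(np.arctan2(z[1],z[0])),np.degrees(np.arctan2(x[1],x[0])))
E
```

```text
t: 8.52
ee_pos: [0.5764, -0.0024, 0.1152]
tool_rot: [-0.001, -0.028, 1.0, 0.0]
contact_force: [-0.5, -0.9, -1.1]
grip_width: 0.0293
finger_force: 58.6
t: 9.18
ee_pos: [0.5678, -0.0038, 0.1181]
tool_rot: [0.005, -0.027, 1.0, 0.0]
contact_force: [9.1, 0.7, -3.3]
grip_width: 0.0297
finger_force: 58.4
t: 9.68
ee_pos: [0.567, -0.0043, 0.2282]
tool_rot: [0.002, -0.027, 1.0, -0.0]
contact_force: [-0.6, -0.2, -3.4]
grip_width: 0.0294
finger_force: 58.8
 line [-4.800000e-03  2.762951e+02] n 85 sd 0.05
 line [3.800000e-03 3.540397e+02] n 85 sd 0.04
 line [ -0.579  458.0907] n 25 sd 0.3
 line [  0.5684 175.2458] n 25 sd 0.34
x [-0.93  -0.05  -0.364] elev 0.3723903698626336 z [-0.337 -0.019  0.941] 0.34376615569950275 -176.80984965955605 -176.94673364136725
```

```bash
python3 -m crank '[[[-4,0,35],0],[[-4,0,70],0],[[-4,0,95],0],[[-4,0,108],0],[[-4,0,108],0]]'
python3 -m crank '[[[3,0,0],0],[[5,0,0],0],[[7,0,0],0],[[9,0,0],0],[[11,0,0],0],[[13,0,0],0],[[14,0,0],0],[[14,0,0],0]]'
python3 -m crank '[[[-3,0,-15],0],[[-3,0,-50],0],[[-3,0,-85],0],[[-3,0,-110],0],[[-3,0,-110],0],[[-3,0,-110],0]]'
python3 - <<'E'
from h import *
shot('wrist','w6')
x,z=vdir('w6',(355,440,lambda y:279,lambda y:351,40),(300,326,lambda y:int(288-(y-300)*.45),lambda y:int(342+(y-300)*.45),-38))
x*=-np.sign(x[0]);z*=np.sign(z[2]); print('x',x.round(3),'elev',np.arcsin(abs(x[2])),'z',z.round(3),np.arccos(z[2]),np.degrees(np.arctan2(z[1],z[0])),np.degrees(np.arctan2(x[1],x[0])))
E
```

```text
t: 10.15
ee_pos: [0.5703, -0.0036, 0.1144]
tool_rot: [-0.001, -0.027, 1.0, 0.0]
contact_force: [3.2, 0.4, -2.6]
grip_width: 0.0291
finger_force: 59.7
t: 10.82
ee_pos: [0.5594, -0.0042, 0.1187]
tool_rot: [0.003, -0.027, 1.0, 0.0]
contact_force: [7.3, 1.1, -2.5]
grip_width: 0.0297
finger_force: 60.8
t: 11.32
ee_pos: [0.5592, -0.0047, 0.2288]
tool_rot: [0.001, -0.027, 1.0, -0.0]
contact_force: [0.5, -0.3, -2.7]
grip_width: 0.0293
finger_force: 61.0
 line [-9.600000e-03  2.781937e+02] n 82 sd 0.1
 line [8.900000e-03 3.519946e+02] n 82 sd 0.1
 line [ -1.0604 611.858 ] n 11 sd 0.29
 line [  0.649 149.347] n 18 sd 1.3
x [-0.912 -0.049 -0.408] elev 0.42067072483091944 z [-0.389 -0.046  0.92 ] 0.4020008483234302 -173.31460322623747 -176.92662457620747
```

Run:
```python
from h import *
im=cv2.imread('pics/w6.png').max(2)
for y in (300,312,324): print(y,im[y,258:300].tolist(),im[y,336:372].tolist())
for a,b in((296,312),(300,318),(304,322)):
    x,z=vdir('w6',(362,438,lambda y:279,lambda y:351,40),(a,b,lambda y:int(288-(y-300)*.5),lambda y:int(342+(y-300)*.5),-37))
    z*=np.sign(z[2]); print('elev',np.arcsin(abs(x[2])),'z',z.round(3),np.arccos(z[2]))
```

```text
300 [144, 144, 141, 136, 141, 133, 135, 132, 134, 140, 143, 141, 144, 144, 144, 142, 122, 76, 38, 30, 36, 35, 34, 36, 37, 37, 32, 33, 41, 34, 35, 35, 39, 31, 35, 35, 36, 34, 36, 40, 34, 38] [36, 28, 29, 32, 36, 36, 34, 29, 38, 29, 36, 38, 33, 33, 33, 31, 38, 36, 50, 90, 124, 146, 142, 142, 145, 146, 148, 147, 146, 143, 143, 142, 147, 146, 144, 143]
312 [79, 78, 79, 74, 74, 77, 75, 77, 74, 78, 76, 75, 64, 44, 33, 27, 29, 29, 31, 32, 30, 31, 33, 40, 44, 44, 48, 51, 45, 47, 50, 49, 49, 48, 49, 47, 44, 45, 50, 47, 47, 44] [44, 45, 45, 44, 45, 47, 46, 41, 48, 47, 46, 46, 46, 48, 47, 45, 33, 32, 33, 29, 30, 26, 28, 41, 65, 79, 75, 77, 76, 77, 77, 75, 76, 77, 73, 80]
324 [76, 73, 76, 75, 75, 74, 75, 73, 72, 68, 53, 47, 45, 51, 51, 52, 61, 54, 53, 55, 57, 55, 53, 54, 54, 55, 51, 56, 57, 51, 48, 52, 53, 57, 54, 52, 51, 55, 54, 55, 53, 57] [54, 53, 55, 55, 52, 51, 51, 49, 54, 55, 53, 53, 52, 53, 55, 53, 53, 56, 54, 56, 55, 52, 54, 50, 45, 46, 55, 70, 76, 73, 76, 74, 77, 76, 74, 72]
 line [-1.040000e-02  2.785385e+02] n 74 sd 0.08
 line [9.200000e-03 3.518601e+02] n 74 sd 0.09
 line [8.440000e-02 2.557851e+02] n 7 sd 0.6
 line [ 0.8929 75.1231] n 10 sd 1.22
elev 0.42710818110367244 z [-0.283  0.086  0.955] 0.3004420041227247
 line [-1.040000e-02  2.785385e+02] n 74 sd 0.08
 line [9.200000e-03 3.518601e+02] n 74 sd 0.09
 line [-3.743000e-01  3.962838e+02] n 12 sd 1.65
 line [  0.6238 156.9407] n 16 sd 1.38
elev 0.42710818110367244 z [-0.319  0.004  0.948] 0.325070144639311
 line [-1.040000e-02  2.785385e+02] n 74 sd 0.08
 line [9.200000e-03 3.518601e+02] n 74 sd 0.09
 line [ -1.0506 608.4486] n 12 sd 0.31
 line [  0.5064 194.3618] n 15 sd 1.09
elev 0.42710818110367244 z [-0.377 -0.055  0.924] 0.39121677340758065
```

Window estimate is now about 0.42 rad (about 0.405 after its earlier bias), which is square enough. I'll move to the hover and locate the collar and hood.

```bash
python3 -m crank '[[[30,20,-10],0],[[60,55,-10],-2],[[80,95,-10],-6],[[82,135,-10],-10],[[82,170,-10],-12],[[82,205,-5],-12],[[82,240,10],-12],[[82,273,26],-12]]' >/dev/null
python3 -m crank '[[[0,0,0],0],[[0,0,0],0],[[0,0,0],0],[[0,0,0],0]]'
cat >> h.py <<'E'
def ell(f,box,t,cuts=()):
    x,y,w,h=box; g=cv2.resize(cv2.imread(f'pics/{f}.png')[y:y+h,x:x+w],None,fx=6,fy=6,interpolation=cv2.INTER_CUBIC)
    m=(g.max(2)<t).astype(np.uint8)
    for a,b,c,d in cuts: m[max(0,int((b-y)*6)):max(0,int((d-y)*6)),max(0,int((a-x)*6)):max(0,int((c-x)*6))]=0
    m=cv2.morphologyEx(m,cv2.MORPH_OPEN,np.ones((7,7),np.uint8))
    hl=cv2.convexHull(max(cv2.findContours(m,cv2.RETR_EXTERNAL,cv2.CHAIN_APPROX_NONE)[0],key=cv2.contourArea)); e=cv2.fitEllipse(hl); M=cv2.moments(hl)
    return (np.array(e[0])+.5)/6-.5+[x,y],np.array(e[1])/6,(np.array([M['m10'],M['m01']])/M['m00']+.5)/6-.5+[x,y]
E
python3 - <<'E'
from h import *
shot('side','s7');shot('scene','c7'); p,r=tool(); print(p,np.degrees(np.arctan2(*r.apply([1,0,0])[[1,0]])))
a=cv2.imread('pics/s7.png')[250:400,310:460];b=cv2.imread('pics/c7.png')[70:220,370:520]
cv2.imwrite('pics/v7.png',cv2.resize(np.hstack([a,b]),(800,400),interpolation=cv2.INTER_CUBIC))
E
```

```text
t: 12.37
ee_pos: [0.4628, 0.2622, 0.2015]
tool_rot: [-0.001, -0.13, 0.991, -0.001]
contact_force: [0.8, 0.2, -2.4]
grip_width: 0.0292
finger_force: 60.9
[0.4632855  0.26228197 0.20222252] -165.04949390424807
```

View pics/v7.png

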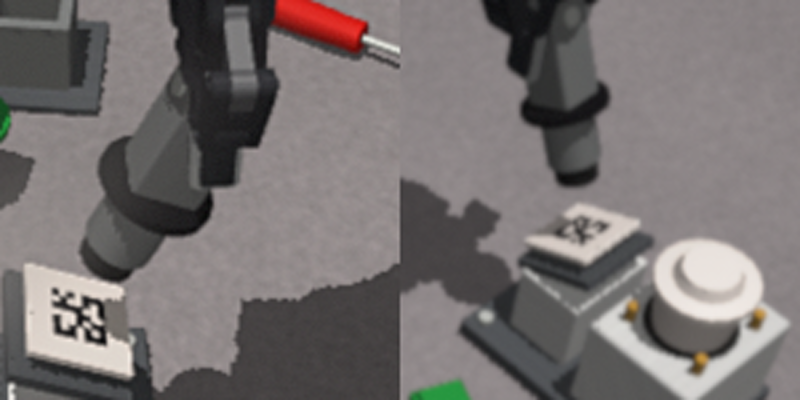

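Run:
```python
from h import *
n=np.array([-.3935,-.1069,.9131]); C=np.array([.5177,.2791,.0969])
for t in(60,65):
    cs=ell('s7',(342,296,50,46),t,[(378,0,400,320),(0,334,354,400)]); hs=ell('s7',(336,336,27,22),t)
    cc=ell('c7',(412,95,40,26),50); hc=ell('c7',(424,128,24,14),50)
    print([(e[0].round(1),e[1].round(1),e[2].round(1)) for e in(cs,hs,cc,hc)])
    d=axis(('s7',cs[0],hs[2]),('c7',cc[0],hc[2])); pc,e=tri(('s7',cs[0]),('c7',cc[0])); ph,e2=tri(('s7',hs[2]),('c7',hc[2]))
    print(d.round(3),np.arccos(d[2]).round(3),np.degrees(np.arctan2(d[1],d[0])).round(1),pc.round(4),max(e).round(4),ph.round(4),max(e2).round(4),np.linalg.norm(pc-ph).round(4))
    # axis hit on plate plane, relative to plate centre; along n
    for ax in(d,n):
        k=(pc-C)@n/(ax@n); hit=pc-ax*k; print(' hit off',((hit-C)*1e3).round(1),'dist',k.round(4))
```

```text
[(array([368.2, 319.5]), array([32.5, 45.9]), array([367.1, 321.5])), (array([349.9, 347.3]), array([13. , 19.6]), array([349.2, 349.3])), (array([431.3, 108.7]), array([19.1, 32.7]), array([431.2, 110. ])), (array([435.5, 134.7]), array([ 8.6, 15.1]), array([435.5, 135.5]))]
[-0.386 -0.106  0.916] 0.412 -164.6 [0.4838 0.2691 0.1834] 0.0001 [0.5038 0.2762 0.135 ] 0.0015 0.0529
 hit off [ 2.2 -0.1  0.9] dist 0.0934
 hit off [ 2.9 -0.   1.2] dist 0.0934
[(array([368.2, 319.8]), array([35.9, 46.3]), array([367., 322.])), (array([349.8, 346.8]), array([13.9, 20.5]), array([349. , 348.8])), (array([431.3, 108.7]), array([19.1, 32.7]), array([431.2, 110. ])), (array([435.5, 134.7]), array([ 8.6, 15.1]), array([435.5, 135.5]))]
[-0.397 -0.099  0.912] 0.422 -166.0 [0.4837 0.2693 0.1831] 0.0 [0.5041 0.2758 0.1355] 0.0014 0.0522
 hit off [ 3.  -0.6  1.2] dist 0.0932
 hit off [2.7 0.2 1.2] dist 0.0932
```

Axis now measures 0.417 rad at heading 195°, which is square. It aims 3 mm off centre along the slope, so I'll correct that and approach along the normal.

```bash
cat > f.py <<'E'
from h import *
s=[arm.get_state()]; n=np.array([-.3935,-.1069,.9131]); s=s[0]; print('t',s['t'],'Fn',(np.array(s['contact_force'])@n).round(2),'pos',np.array(s['ee_pos']).round(4),'moment',np.array(s['moment']).round(3),'along',(np.array(s['ee_pos'])@n*1e3).round(2))
E
python3 f.py
python3 -m crank '[[[-2,0.5,8],0],[[-5,0.5,17],0],[[-8,0.5,25],0],[[-9.5,0.5,28.5],0],[[-9.5,0.5,28.5],0],[[-9.5,0.5,28.5],0]]'; python3 f.py
python3 -m crank '[[[-0.8,0,1.8],0],[[-1.6,0,3.6],0],[[-2.4,0,5.5],0],[[-2.4,0,5.5],0],[[-2.4,0,5.5],0]]'; python3 f.py
```

```text
t 12.4667 Fn -1.97 pos [0.4633 0.2623 0.2022] moment [-0.107  0.054 -0.039] along -25.69
t: 12.97
ee_pos: [0.472, 0.2666, 0.1733]
tool_rot: [-0.0, -0.131, 0.991, -0.0]
contact_force: [0.3, 0.1, -2.3]
grip_width: 0.0295
finger_force: 60.9
t 12.9667 Fn -2.2 pos [0.472  0.2666 0.1733] moment [-0.028  0.09   0.014] along -56.04
t: 13.38
ee_pos: [0.4745, 0.2673, 0.1683]
tool_rot: [0.0, -0.131, 0.991, -0.0]
contact_force: [-0.4, 0.5, -1.4]
grip_width: 0.0295
finger_force: 60.9
t 13.3833 Fn -1.17 pos [0.4745 0.2673 0.1683] moment [-0.034  0.056  0.011] along -61.6
```

```bash
python3 f.py; for i in 1 2; do python3 f.py>/dev/null; done
python3 -m crank '[[[-0.8,0,1.8],0],[[-0.8,0,1.8],0],[[-0.8,0,1.8],0]]' >/dev/null; python3 f.py
python3 -m crank '[[[-0.8,0,1.8],0],[[-0.8,0,1.8],0],[[-0.8,0,1.8],0]]' >/dev/null; python3 f.py
python3 -m crank '[[[-0.4,0,0.9],0],[[-0.4,0,0.9],0],[[-0.4,0,0.9],0]]' >/dev/null; python3 f.py
python3 -m crank '[[[0,0,0],0]]' >/dev/null; python3 f.py
```

```text
t 13.3833 Fn -1.17 pos [0.4745 0.2673 0.1683] moment [-0.034  0.056  0.011] along -61.6
t 13.6333 Fn -1.6 pos [0.4752 0.2675 0.1664] moment [-0.004  0.025 -0.014] along -63.62
t 13.8833 Fn -1.82 pos [0.476  0.2677 0.1646] moment [-0.064  0.016 -0.001] along -65.63
t 14.1333 Fn -1.24 pos [0.4764 0.2678 0.1637] moment [-0.044  0.073  0.003] along -66.57
t 14.2167 Fn -2.09 pos [0.4764 0.2678 0.1638] moment [-0.011  0.087 -0.016] along -66.53
```

```bash
python3 -m crank '[[[-0.4,0,0.9],0],[[-0.4,0,0.9],0],[[-0.4,0,0.9],0]]' >/dev/null; python3 f.py
python3 -m crank '[[[-0.4,0,0.9],0],[[-0.4,0,0.9],0],[[-0.4,0,0.9],0]]' >/dev/null; python3 f.py
python3 -m crank '[[[-0.4,0,0.9],0],[[-0.4,0,0.9],0],[[-0.4,0,0.9],0]]' >/dev/null; python3 f.py
```

```text
t 14.4667 Fn -0.1 pos [0.4768 0.2679 0.163 ] moment [-0.028  0.106 -0.027] along -67.46
t 14.7167 Fn 0.47 pos [0.4772 0.268  0.162 ] moment [-0.099  0.197  0.027] along -68.49
t 14.9667 Fn 1.54 pos [0.4776 0.2682 0.1611] moment [-0.078  0.214 -0.001] along -69.48
```

Contact came at about −67 along the normal, and the force grows 1 N/mm as specified. About 2.5 mm more gives half depth (Fn ≈ +4).

```bash
python3 -m crank '[[[-0.4,0,0.9],0],[[-0.8,0,1.8],0],[[-0.8,0,1.8],0],[[-0.8,0,1.8],0]]' >/dev/null; python3 f.py
python3 -m crank '[[[-0.2,0,0.5],0],[[-0.2,0,0.5],0],[[-0.2,0,0.5],0]]' >/dev/null; python3 f.py
python3 -m crank '[[[0,0,0],0],[[0,0,0],0]]' >/dev/null; python3 f.py
python3 - <<'E'
from h import *
shot('side','s8');shot('scene','c8')
a=cv2.imread('pics/s8.png')[280:400,300:420];b=cv2.imread('pics/c8.png')[100:220,380:500]
cv2.imwrite('pics/v8.png',cv2.resize(np.hstack([a,b]),(800,400),interpolation=cv2.INTER_CUBIC))
E
```

```text
t 15.3 Fn 4.97 pos [0.4784 0.2684 0.1593] moment [-0.097  0.282 -0.031] along -71.43
t 15.55 Fn 4.97 pos [0.4786 0.2684 0.1589] moment [-0.185  0.299  0.017] along -71.95
t 15.7167 Fn 4.38 pos [0.4785 0.2684 0.1588] moment [-0.148  0.217  0.008] along -71.97
```

View pics/v8.png

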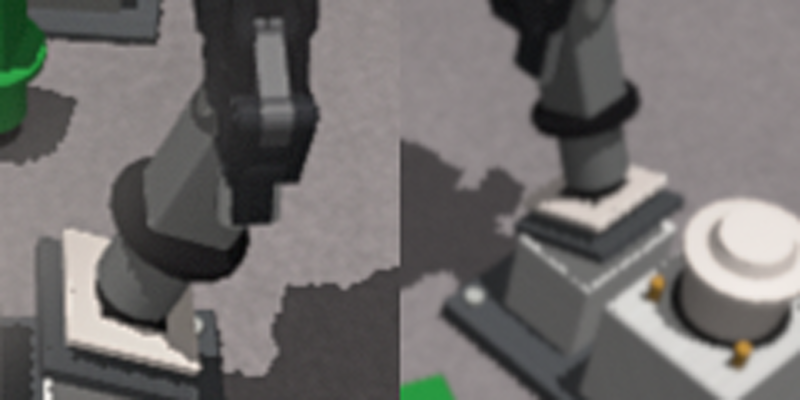

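The nose sits square on the middle of the plate, about half-way in (force change ≈ 6.3 N, travel ≈ 5 mm). I'll hold it there for 2.6 s or more.

```bash
Z='x'; for i in 1 2 3 4; do python3 -m crank '[[[0,0,0],0],[[0,0,0],0],[[0,0,0],0],[[0,0,0],0],[[0,0,0],0],[[0,0,0],0],[[0,0,0],0],[[0,0,0],0]]' >/dev/null; python3 f.py; done
# withdraw along the normal, 45 mm, then up
python3 -m crank '[[[4,0,-9],0],[[8,0,-18],0],[[12,0,-27],0],[[16,0,-36],0],[[20,0,-60],0],[[20,0,-90],0],[[20,0,-90],0],[[20,0,-90],0]]'
python3 -c "
from h import *
p,r=tool();print(p,(r.inv().apply(np.array([.567,-.0042,.23])-p)*1e3).round(1))"
```

```text
t 16.4833 Fn 4.69 pos [0.4785 0.2684 0.1588] moment [-0.083  0.248 -0.042] along -71.99
t 17.15 Fn 3.63 pos [0.4785 0.2684 0.1588] moment [-0.041  0.243 -0.022] along -72.0
t 17.8167 Fn 3.72 pos [0.4785 0.2684 0.1588] moment [-0.007  0.224  0.045] along -72.0
t 18.4833 Fn 4.48 pos [0.4785 0.2684 0.1588] moment [0.089 0.202 0.012] along -71.99
t: 19.15
ee_pos: [0.4596, 0.2634, 0.2509]
tool_rot: [0.002, -0.131, 0.991, 0.001]
contact_force: [-0.1, -0.0, -2.6]
grip_width: 0.0293
finger_force: 61.1
[0.45958661 0.26343206 0.25087387] [ -34.2 -286.4   20.7]
```

Held more than 2.6 s at steady pose and force. Now back to the dock: enter tilted, then straighten against the far wall.

```bash
python3 -m crank '[[[0,-40,0],2],[[0,-80,0],6],[[0,-115,0],10],[[-8,-150,0],12],[[-16,-185,0],12],[[-24,-220,0],12],[[-30,-255,5],12],[[-32,-284,15],12]]' >/dev/null
python3 -m crank '[[[0,0,0],0],[[0,0,0],0],[[0,0,0],0]]'
python3 -c "
from h import *
p,r=tool();print(p,(r.inv().apply(np.array([.564,-.003,.118])-p)*1e3).round(1),np.degrees(np.arctan2(*r.apply([1,0,0])[[1,0]])))"
```

```text
t: 20.07
ee_pos: [0.5631, -0.0023, 0.233]
tool_rot: [-0.001, -0.027, 1.0, 0.0]
contact_force: [-0.0, 0.7, -1.6]
grip_width: 0.0295
finger_force: 60.9
[ 0.56306064 -0.00225161  0.23300454] [ -1.1  -0.8 115. ] -176.93236572481783
```

```bash
python3 -m crank '[[[-1,-1,35],0],[[-1,-1,70],0],[[-1,-1,98],0],[[-1,-1,112],0],[[-1,-1,115],0],[[-1,-1,115],0]]'
python3 -m crank '[[[-5,0,0],0],[[-10,0,0],0],[[-14,0,0],0],[[-18,0,0],0],[[-22,0,0],0],[[-26,0,0],0],[[-30,0,0],0],[[-30,0,0],0]]'
python3 -m crank '[[[-4,0,0],0],[[-8,0,0],0],[[-11,0,0],0],[[-13,0,0],0],[[-13,0,0],0]]'
python3 - <<'E'
from h import *
shot('wrist','w9'); im=cv2.imread('pics/w9.png').max(2)
for y in range(300,480,20): print(y,im[y,255:285:2],im[y,345:375:2])
E
```

```text
t: 20.57
ee_pos: [0.5643, -0.0022, 0.1182]
tool_rot: [-0.001, -0.028, 1.0, 0.0]
contact_force: [0.7, -0.3, -1.6]
grip_width: 0.0291
finger_force: 61.0
t: 21.23
ee_pos: [0.5937, -0.0024, 0.1193]
tool_rot: [-0.002, -0.027, 1.0, -0.0]
contact_force: [-7.6, -0.4, 6.9]
grip_width: 0.0292
finger_force: 62.2
t: 21.65
ee_pos: [0.6066, -0.0018, 0.1212]
tool_rot: [-0.001, -0.026, 1.0, -0.0]
contact_force: [-14.2, -1.4, 26.1]
grip_width: 0.0292
finger_force: 62.7
300 [129  99 105 104  53  36  33  39  37  38  38  35  37  35  51] [ 53  54  36  41  36  38  35  27  38  42  37  71 167 168 166]
320 [70 86 84 83 79 83 85 57 33 47 53 49 49 48 51] [51 54 53 55 52 56 46 29 58 81 85 85 86 84 84]
340 [85 83 80 79 70 67 74 69 71 71 74 69 73 71 72] [73 68 69 72 72 70 71 70 70 68 64 75 84 84 85]
360 [ 33  85 106  92  61  70  73  78  82  67  27  26  28  32  34] [ 28  32  28  25  24  24  73  79  76  76  72  63  92 105  85]
380 [32 29 31 30 62 70 71 75 78 60 25 29 27 24 28] [27 26 26 29 26 24 70 77 74 71 68 63 25 29 31]
400 [26 18 25 26 57 69 74 73 76 65 21 25 30 27 22] [21 26 26 25 26 18 69 76 74 71 69 57 28 26 26]
420 [25 26 27 49 61 66 68 72 74 69 23 19 23 27 11] [20 25 22 12 12 22 69 74 70 70 64 59 58 22 28]
440 [27 24 23 31 59 64 65 68 71 64  8 21 22 20 23] [26 24 19 22 17 16 70 73 73 66 64 55 29 28 26]
460 [31 28 24 16 18 27 22 17 31 20 19 26 21 24 25] [25 23 24 24 24 22 22 28 24 24 24 25 21 22 20]
```

```bash
python3 -m crank '[[[1,0,-15],0],[[2,0,-40],0],[[2,0,-60],0],[[2,0,-60],0],[[2,0,-60],0]]'
python3 - <<'E'
from h import *
shot('wrist','w10');shot('side','s10');shot('scene','c10')
x,z=vdir('w10',(362,438,lambda y:280,lambda y:350,45),(308,324,lambda y:290,lambda y:340,-37)); print(np.arcsin(abs(x[2])))
p,r=tool(); print(p, np.degrees(np.arctan2(*r.apply([1,0,0])[[1,0]])))
a=cv2.imread('pics/s10.png')[150:310,250:410];b=cv2.imread('pics/c10.png')[150:310,230:390]
cv2.imwrite('pics/v10.png',cv2.resize(np.hstack([a,b]),(800,400),interpolation=cv2.INTER_CUBIC))
E
```

```text
t: 22.12
ee_pos: [0.6074, -0.0015, 0.1804]
tool_rot: [0.002, -0.027, 1.0, 0.0]
contact_force: [-0.6, -1.0, -2.1]
grip_width: 0.0293
finger_force: 59.1
 line [2.900000e-03 2.726631e+02] n 76 sd 0.1
 line [-1.000000e-04  3.559861e+02] n 76 sd 0.1Traceback (most recent call last):
  File "<stdin>", line 3, in <module>
  File "h.py", line 48, in vdir
    l=line(y0,y1,fl,th,-1);r=line(y0,y1,fr,th,1)
  File "h.py", line 44, in line
    P=np.array(P); c=np.polyfit(P[:,0],P[:,1],1); r=P[:,1]-np.polyval(c,P[:,0]); P=P[abs(r)<2*r.std()+.05]; c=np.polyfit(P[:,0],P[:,1],1)
                                ~^^^^^
IndexError: too many indices for array: array is 1-dimensional, but 2 were indexed
```

Tilt is still about 0.29 rad: the barrel shoulder landed on the far rim. I'll re-enter deeper with the barrel inside the socket before straightening.

```bash
python3 -m crank '[[[15,0,0],0],[[29,-1,0],0],[[29,-1,20],0],[[29,-1,38],0],[[29,-1,48],0],[[29,-1,48],0]]'
python3 -m crank '[[[0,0,6],0],[[0,0,12],0],[[0,0,18],0],[[0,0,24],0],[[0,0,24],0]]'
```

```text
t: 22.77
ee_pos: [0.5756, -0.0041, 0.128]
tool_rot: [-0.002, -0.027, 1.0, -0.0]
contact_force: [-0.5, 1.6, -1.1]
grip_width: 0.0297
finger_force: 59.1
t: 23.18
ee_pos: [0.5775, -0.004, 0.106]
tool_rot: [0.0, -0.027, 1.0, 0.0]
contact_force: [1.0, 0.5, -2.8]
grip_width: 0.0296
finger_force: 59.1
```

```bash
python3 -m crank '[[[-4,0,0],0],[[-7,0,0],0],[[-10,0,0],0],[[-13,0,0],0],[[-16,0,0],0],[[-16,0,0],0]]'
python3 -m crank '[[[-3,0,0],0],[[-6,0,0],0],[[-9,0,0],0],[[-11,0,0],0],[[-11,0,0],0]]'
python3 - <<'E'
from h import *
shot('wrist','w11')
im=cv2.GaussianBlur(cv2.imread('pics/w11.png').max(2),(1,5),0)
for y in (340,350,360,400,440,450): print(y,im[y,262:286],im[y,344:368])
E
```

```text
t: 23.68
ee_pos: [0.5899, -0.0037, 0.1062]
tool_rot: [-0.004, -0.027, 1.0, -0.0]
contact_force: [-7.8, -0.6, -1.2]
grip_width: 0.0291
finger_force: 59.5
t: 24.1
ee_pos: [0.6004, -0.0032, 0.1063]
tool_rot: [-0.004, -0.027, 1.0, -0.0]
contact_force: [-8.8, -0.6, 1.5]
grip_width: 0.0294
finger_force: 60.9
340 [85 85 70 49 50 55 56 57 56 57 58 58 57 57 59 57 58 57 58 58 57 57 57 58] [56 57 58 56 57 56 56 57 57 60 57 58 57 58 56 56 56 55 56 56 50 52 72 82]
350 [68 53 53 56 56 58 57 58 60 60 59 60 58 59 59 60 60 58 59 58 59 57 58 59] [58 58 61 58 60 61 58 60 59 60 59 61 60 60 60 59 59 58 56 58 57 57 54 52]
360 [62 67 70 70 72 72 74 75 75 76 73 75 75 75 75 74 73 74 74 76 73 74 74 75] [74 74 74 74 74 74 74 76 74 73 75 73 75 75 75 75 74 73 73 73 69 71 68 66]
400 [46 60 67 67 69 69 69 73 73 74 76 61 36 18 23 21 23 22 24 23 21 23 26 19] [19 23 20 23 22 21 24 23 17 22 23 20 26 57 75 72 73 71 71 70 69 67 67 62]
440 [49 54 56 64 68 66 67 70 71 71 70 74 57 27 17 22 21 20 20 18 19 18 16 23] [17 19 18 21 19 19 22 20 16 20 19 25 57 71 72 70 69 70 69 67 64 63 59 64]
450 [21 24 25 27 24 22 23 26 26 20 24 25 23 26 23 23 24 24 24 22 22 21 26 24] [23 27 22 23 26 23 25 24 23 24 24 23 22 23 24 24 22 23 27 25 26 25 25 21]
```

```bash
python3 -m crank '[[[-3,0,0],0],[[-6,0,0],0],[[-8,0,0],0],[[-8,0,0],0]]'
python3 - <<'E'
from h import *
shot('wrist','w12')
im=cv2.GaussianBlur(cv2.imread('pics/w12.png').max(2),(1,5),0)
for y in range(360,460,10): print(y,im[y,264:280],im[y,350:364])
x,z=None,None
try: vdir('w12',(392,436,lambda y:283,lambda y:347,45),(392,436,lambda y:283,lambda y:347,45))
except Exception as e: print(e)
E
```

```text
t: 24.48
ee_pos: [0.6089, -0.0027, 0.1063]
tool_rot: [-0.003, -0.027, 1.0, -0.0]
contact_force: [-8.1, -0.8, -0.1]
grip_width: 0.0296
finger_force: 61.3
360 [57 55 57 58 58 61 60 62 60 60 60 61 59 60 61 60] [60 59 61 62 60 58 61 60 61 62 62 58 60 60]
370 [69 71 71 74 74 74 74 76 75 74 73 74 75 74 75 74] [75 74 75 73 75 73 74 73 75 75 73 73 71 73]
380 [70 71 71 72 74 75 77 74 76 76 73 67 61 58 59 58] [52 54 56 59 61 70 74 74 74 75 75 74 73 72]
390 [68 70 70 70 74 74 76 76 66 45 21 22 25 22 23 21] [20 26 25 26 22 18 21 42 64 74 73 72 73 72]
400 [69 68 68 70 71 71 75 75 74 56 21 24 23 21 20 21] [22 23 24 24 26 22 20 56 73 74 74 72 69 70]
410 [65 67 67 67 70 71 73 72 73 61 31 19 23 22 24 21] [17 20 23 22 20 21 29 58 72 73 73 70 70 69]
420 [62 64 68 70 69 70 70 71 73 66 43 20 20 19 22 23] [20 21 19 22 20 21 42 66 74 72 72 68 68 68]
430 [57 63 66 66 69 69 69 72 72 73 54 25 20 21 18 21] [16 18 22 19 23 20 52 72 74 72 70 71 69 66]
440 [58 62 66 66 66 69 70 69 72 71 58 33 22 20 20 20] [20 20 19 19 16 33 59 71 72 69 69 68 68 66]
450 [23 25 23 28 27 23 23 22 23 24 24 22 23 25 25 20] [22 23 25 23 21 23 23 25 24 22 24 26 23 28]
 line [3.450000e-02 2.594567e+02] n 44 sd 0.08
 line [-3.410000e-02  3.704097e+02] n 44 sd 0.08
 line [3.450000e-02 2.594567e+02] n 44 sd 0.08
 line [-3.410000e-02  3.704097e+02] n 44 sd 0.08
```

```bash
python3 - <<'E' | tail -1
from h import *
x,_=vdir('w12',(392,436,lambda y:283,lambda y:347,45),(392,436,lambda y:283,lambda y:347,45)); x*=-np.sign(x[0])
print('x axis',x.round(3),'tilt',-np.arcsin(x[2]))
E
python3 -m crank '[[[1,0,3],0],[[2,0,6],0],[[3,0,9],0],[[4,0,11],0],[[4,0,11],0]]'; python3 f.py
```

```text
x axis [-0.998 -0.054 -0.037] tilt 0.036823488855187186
t: 24.95
ee_pos: [0.608, -0.0024, 0.0955]
tool_rot: [0.0, -0.027, 1.0, -0.0]
contact_force: [-1.0, -0.3, -3.7]
grip_width: 0.0294
finger_force: 61.1
t 24.95 Fn -2.93 pos [ 0.608  -0.0024  0.0955] moment [-0.124  0.549  0.012] along -151.81
```

```bash
python3 -m crank '[[[0,0,3],0],[[0,0,6],0],[[0,0,6],0],[[0,0,6],0]]'
python3 -m crank '[[[0,0,2],0],[[0,0,4],0],[[0,0,4],0],[[0,0,4],0]]'
```

```text
t: 25.28
ee_pos: [0.608, -0.0024, 0.0895]
tool_rot: [-0.0, -0.027, 1.0, 0.0]
contact_force: [-1.5, 0.3, -3.1]
grip_width: 0.0292
finger_force: 61.1
t: 25.62
ee_pos: [0.608, -0.0024, 0.0856]
tool_rot: [-0.0, -0.027, 1.0, -0.0]
contact_force: [-1.5, -0.1, -3.6]
grip_width: 0.0294
finger_force: 61.1
```

```bash
python3 -m crank '[[[0,0,1],0],[[0,0,2],0],[[0,0,2],0],[[0,0,2],0]]'
python3 -m crank '[[[0,0,1],0],[[0,0,2],0],[[0,0,2],0],[[0,0,2],0]]'
```

```text
t: 25.95
ee_pos: [0.6081, -0.0024, 0.0844]
tool_rot: [0.0, -0.027, 1.0, -0.0]
contact_force: [-3.0, 0.1, 5.4]
grip_width: 0.0293
finger_force: 62.2
t: 26.28
ee_pos: [0.609, -0.0023, 0.0837]
tool_rot: [0.001, -0.027, 1.0, -0.0]
contact_force: [-3.6, -0.6, 16.8]
grip_width: 0.0296
finger_force: 63.7
```

Seated: the collar met the rim at TCP z ≈ 0.0845, the same height as at pickup. I'll ease off and open.

```bash
python3 -m crank '[[[0,0,-1.5],0],[[0,0,-1.5],0],[[0,0,-1.5],0]]'
python3 -m crank '[[[0,0,0],0],[[0,0,0],0],[[0,0,0],0],[[0,0,0],0],[[0,0,0],0],[[0,0,0],0],[[0,0,0],0],[[0,0,0],0]]' 1
python3 -m crank '[[[0,0,-10],0],[[0,0,-30],0],[[0,0,-60],0],[[0,0,-95],0],[[0,0,-130],0],[[0,0,-150],0],[[0,0,-150],0],[[0,0,-150],0]]'
python3 - <<'E'
from h import *
shot('wrist','w13')
W,a=quad('w13',(299,215,54,60),(0,)*3,(85,)*3); print(W.round(1).tolist(),a, proj('w13',[.6047,-.002,.14]))
E
```

```text
t: 26.53
ee_pos: [0.6092, -0.0023, 0.0839]
tool_rot: [0.001, -0.027, 1.0, 0.0]
contact_force: [-0.0, -0.3, 7.0]
grip_width: 0.0295
finger_force: 61.7
t: 27.2
ee_pos: [0.608, -0.0024, 0.0833]
tool_rot: [0.0, -0.027, 1.0, -0.0]
contact_force: [-0.2, 0.5, 0.6]
grip_width: 0.0855
finger_force: 0.0
t: 27.87
ee_pos: [0.6085, -0.0025, 0.2354]
tool_rot: [0.002, -0.027, 1.0, 0.0]
contact_force: [0.2, -0.2, -0.5]
grip_width: 0.0856
finger_force: 0.0
[[350.9, 214.6], [331.6, 264.4], [298.6, 264.4], [298.6, 214.6]] 1893.25 [316.60590849 239.09310215]
```

```bash
python3 -m crank '[[[30,0,-15],0],[[60,0,-30],0],[[95,0,-45],0],[[130,0,-60],0],[[150,0,-60],0],[[150,0,-60],0],[[150,0,-60],0]]'
python3 - <<'E'
from h import *
shot('side','s14');shot('scene','c14')
WS=quad('c14',(300,222,35,30),(0,)*3,(30,)*3); WD=quad('s14',(305,200,32,22),(0,)*3,(30,)*3)
for n,f,q in(('scene','scene0',WS),('side','side0',WD)): print(n,q[0].round(1).tolist(),q[1])
i=lambda q:q[np.argsort(q[:,0])]
print(tri(('c14',WS[0].mean(0)),('s14',WD[0].mean(0))))
for a,b in(('scene0','c14'),('side0','s14')):
    d=cv2.absdiff(cv2.imread(f'pics/{a}.png'),cv2.imread(f'pics/{b}.png')).max(2); m=cv2.morphologyEx((d>40).astype(np.uint8),cv2.MORPH_OPEN,np.ones((2,2)))
    n,_,st,c=cv2.connectedComponentsWithStats(m); print(a,[(s[:5].tolist()) for s in st[1:] if s[4]>12])
E
```

```text
t: 28.5
ee_pos: [0.4572, -0.0106, 0.293]
tool_rot: [-0.0, -0.027, 1.0, -0.0]
contact_force: [0.5, 0.4, -0.5]
grip_width: 0.0852
finger_force: 0.0
scene [[326.4, 240.6], [316.4, 245.1], [309.1, 235.4], [319.4, 229.9]] 119.0625
side [[325.4, 208.1], [322.6, 215.1], [308.9, 214.1], [310.9, 206.4]] 97.4375
(array([ 0.60864688, -0.00169712,  0.13975953]), [np.float64(0.00015960436785272204), np.float64(0.00015960436785289093)])
scene0 [[172, 0, 31, 11, 209], [207, 0, 108, 106, 5814], [289, 33, 12, 11, 99], [305, 34, 223, 33, 4898], [206, 36, 6, 13, 46], [153, 49, 9, 6, 46], [247, 51, 43, 24, 515], [112, 56, 173, 171, 8277], [307, 228, 15, 7, 46], [317, 241, 12, 7, 30], [301, 254, 6, 5, 17], [317, 271, 18, 11, 50]]
side0 [[399, 0, 64, 141, 4640], [309, 208, 5, 8, 26], [325, 209, 6, 8, 22], [327, 213, 5, 28, 63], [308, 233, 2, 7, 14], [304, 242, 4, 14, 30], [333, 245, 6, 12, 36], [426, 248, 214, 36, 5868], [425, 268, 58, 34, 837], [458, 272, 10, 5, 20]]
```

Run:
```python
from h import *
def top(f,b): return quad(f,b,(0,)*3,(30,)*3)[0].mean(0)
P=[]
for c,s in(('scene0','side0'),('c14','s14')):
    k=[ell(c,(298,247,42,34),45)[0],ell(s,(299,236,38,26),45)[0]]
    w=tri((c,top(c,(300,222,35,30))),(s,top(s,(305,200,32,22))))[0]; q,e=tri((c,k[0]),(s,k[1])); P.append((w,q)); print(w.round(4),q.round(4),max(e).round(4))
print('shift top/collar mm',((P[1][0]-P[0][0])*1e3).round(1),((P[1][1]-P[0][1])*1e3).round(1))
```

```text
[ 0.6045 -0.0015  0.1399] [ 0.6044 -0.0025  0.0634] 0.0007
[ 0.6086 -0.0017  0.1398] [ 0.6086 -0.002   0.0617] 0.0003
shift top/collar mm [ 4.1 -0.2 -0.1] [ 4.2  0.5 -1.7]
```

The top and the collar moved by the same 4 mm, within the socket's play, and the height is unchanged. The reader hangs upright, fully down and released, so I'm handing in.

```bash
python3 -c "
from rig import arm
print(arm.sign_off())"
```

```text
the job is handed in; nothing more can be done
None
```

I pressed the reader squarely on the middle of the lidded tub's code plate, about half-way in, held it there for over 2 s, hung it back in its dock upright and fully down, let go, and handed the job in at about 28.6 s.

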